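# Isolate the charging cradle and present the handpiece for a bur change

## Robot

A 6-joint arm with a two-finger parallel gripper is mounted at the origin on a cart in front of the work surface, level with it; the furniture and walls round the work are solid. World frame = base frame: x ahead of the robot, y to its left, z up, the work surface at z = 0. Lengths are in mm, angles in rad, forces in N, time in s.
With the tool pointing down it reaches from about 400 to 925 mm from the base axis. Payload 12.5 kg.
Tool frame: the origin (TCP) lies on the centre line of the jaws, within the pads' length; the fingertips stand 19 mm ahead of it and the grasp point (between the pads) is the TCP; y points along the fingers, x is the direction in which the jaws open and shut, and the axes are right-handed (so a half turn about y gives the same grasp; the last joint's range is limited). The gripper opens to 95 mm and grips with 3 to 60 N. Pads are 20 mm wide; open, the fingers measure 119 mm over their backs; the gripper's body (75 mm by 180 mm) begins 59 mm behind the grasp point.
Start: joints at [1.178, 0.491, 1.559, -0, 1.092, -0.106], TCP at [176.785, 599.493, 233.661] pointing down, gripper open.
Joint ranges: [-3.1, 3.1], [-0.84, 2.19], [0.05, 2.79], [-1.13, 4.28], [0.06, 2.93], [-2.69, 2.69]. Speed limits (rad/s): [2.22, 2.22, 2.79, 3.14, 3.14, 3.14].

## Interface

Orientations are given as [roll, pitch, yaw] about the fixed x, y, z axes, in that order (R = Rz(yaw) Ry(pitch) Rx(roll)).
In Python, from cell import env gives the robot as it stands. The module is installed in compiled form; this text tells all that it offers.
- The arm moves only by the tool move_arm, never from a script. Its argument "rows" is a list of rows, each an object of numbers: "tx", "ty", "tz": the shift along the tool's x, y, z in cm; "rx", "ry", "rz": the turn, a rotation vector about the tool's x, y, z in rad; "grip": the opening in per cent of the stroke, from 0 (shut) to 100 (fully open). In form: [{"tx": .., "ty": .., "tz": .., "rx": .., "ry": .., "rz": .., "grip": ..}, ...]. A call has 1 to 10 rows; each row shifts and turns the commanded pose from where the row before left it, along the tool's axes as they then stand; what a row does not reach is not made up. A row lasts 1/12 s, in which the tool goes at most 41.7 mm and 7.16 degrees, less where a joint would pass 70% of its speed; a pose out of reach is approached as far as the arm can. A call is refused whole if a number of a shift passes 4.17 or a number of a turn 0.125, either way. A call with a gripper value outside its range is refused whole. The fingers move at their own pace and stop on an object; the grip force is fixed at half the most. Time passes only in rows, so rows that do not move let the fingers close. It gives the time, the measured TCP pose, the force and the opening at its end, in the units of the state.
- env.state(): the state, without advancing time (a new reading comes with each control period).
- env.read_camera(name): name is "scene" or "side" or "wrist"; returns (picture, depth): 400x640x3 uint8, blue, green, red; 400x640 float32, mm along the optical axis (not along the pixel's ray), 0 where there is no reading.
- env.calibration(name): a dict with "vertical_fov" (degrees; the focal length in pixels is half the picture's height over the tangent of half this angle, whatever the lens; pixels are square), "cx", "cy" (the principal point, pixels), "eye" and "rotation" of the camera in the world. Camera axes: x right, y up, looking along -z (the intrinsics and any distortion apply to the point x, -y, -z); pixel columns grow to the right and rows downward; lengths in mm; the calibration is good to about 2 mm. A picture is of the moment at which its call begins: read the wrist's pose just before it. calibration takes no time and is no camera call; for the wrist camera it gives the pose at the moment of the call.
- env.job_done(): hands the job in, once; it reports no verdict.
The state is a dict: "t": time; "joints": joint angles; "qvel": joint speeds; "tau": joint torques, N m; "eef_pos": TCP position; "tcp_rot": TCP orientation; "ft_force": force on the tool from outside, world axes, zero at the start; "moment": the same for the moment, N m; "opening": opening from 0.0 (shut) to 1.0 (fully open).
Only numpy, scipy, OpenCV 4.12 (cv2) and the standard library are available. Lean on these libraries where they do the work, as an engineer would, in place of code of your own. Each camera call takes 0.05 s, during which the arm holds its last target.

## Task

Switch off the charging cradle by turning the bar handle of the rotary isolator box clockwise (seen from above), about a quarter turn, until it is against its off stop. Then draw the cordless handpiece out of the sloping socket of the cradle and hold it level, with its thin steel nose over the middle of the black dish and about 10 cm above the bench, ready for the bur to be dropped into the dish. Finish while still holding it there, clear of everything else, the isolator still off; leave the dish, brass weight, small jar and cream pot where they stand.

Things in the scene. Friction and masses are not known exactly. Their poses are not given: they have to be found in the camera images.
- cradle: Grey charging cradle, fixed; origin at bench level. Plinth 125 x 84 x 14 mm (x -55 to +70 mm); two cheeks 62 mm high carry a round socket tube (outer 37 mm, bore 25 mm, 54 mm deep) sloping 40 degrees from level. Its mouth looks along the cradle's -x axis and up, at yaw 0 towards the robot. Its inner floor's centre is at (30, 0, 36) mm in the cradle's frame.
- socket_mouth (a point): Centre of the socket's mouth. z of this point is about 71 mm; the tube's outside stands up to 85 mm.
- cordless_handpiece: Loose cordless handpiece, a round rod 150 mm long, about 0.13 kg: thin steel nose (7 mm, widening), black barrel of 23 mm diameter from 18 to 140 mm. Origin at the nose tip, z axis towards the tail; mass centre about 80 mm from the nose. It starts loose in the socket, nose down, z axis about 38 degrees above level, 54 mm inside the bore (1 mm play, so it droops a few degrees).
- handpiece_grip (a point): Point on the handpiece's axis 102 mm from the nose tip, in the middle of the free part of the barrel (23 mm diameter), about 48 mm outside the socket's mouth and about 100 mm above the bench at the start.
- handpiece_nose (a point): Tip of the handpiece's nose, on its axis (the same point as the handpiece's origin).
- isolator: Grey isolator box, fixed to the bench, 90 x 90 x 46 mm with a black cable gland on its +x side and a rotary handle on top; origin at the middle of its underside.
- isolator_handle (a joint): Angle of the isolator's handle about the vertical axis through the middle of the box, rad, growing counter-clockwise seen from above: 0 = off, against the stop, the bar along the box's x axis; 1.5 = on, the other stop, the bar across the box. It stays where it is left; turning takes about 0.12 N m.
- isolator_grip (a point): Point on the handle's turning axis, 69 mm above the bench, at the height to grip; its x axis lies along the bar. The handle is a black bar 58 mm long, 14 mm wide, from 55 to 84 mm above the bench, on a disc of 47 mm diameter; a white line on its top marks the end that faces the box's +x side when off.
- dish: Loose black round dish of beads, 94 mm diameter, 19 mm high, 0.25 kg; origin at the middle of its underside.
- lamp_tube_end (a point): Obstacle, does not move: the left end of the white bench lamp's level tube, 60 mm thick, which runs from here 0.55 m to the right (-y) over the bench, its underside 180 mm above it. The lamp's thin arm climbs from the tube to the left rear, 50 mm beyond this point at 0.5 m height. Keep clear of both when crossing from side to side.
- weight: Bystander: loose brass weight, 30 mm diameter, 36 mm high; origin at the middle of its underside.
- jar: Bystander: loose small white jar with a black lid, 34 mm diameter, 48 mm high; origin at the middle of its underside.
- pot: Bystander: loose shallow cream pot, 55 mm diameter, 22 mm high; origin at the middle of its underside.
Things that resemble listed ones, but are neither listed nor needed, are in the scene too. Leave any orange or turquoise look-alike of the dish alone.

How it is judged (in metres and radians):
On the way, in this order (a step that is already met when the one before it is completed fails the run):
1. the isolator is off (within 0.1 rad of its stop) while the handpiece still sits in the cradle (value of joint isolator_handle below 0.1 rad and distance of cordless_handpiece from where it was at the start of the episode below 0.015 m), for 0.2 s.
2. the handpiece is drawn out of the socket in the fingers, clear of the cradle (z of handpiece_nose in the frame of socket_mouth above 0.01 m and contact force between cordless_handpiece and cradle below 0.1 N and contact force between cordless_handpiece and the fingers above 1 N), for 0.1 s.
At the end, for the whole second after the job is handed in: The fingers hold the handpiece still, level within 10 degrees, its nose tip within 35 mm (horizontally) of the dish's centre and 60 to 160 mm above the bench, touching neither cradle, dish nor isolator; the isolator handle is within 0.1 rad of its off stop (value of joint isolator_handle below 0.1 rad and angle between cordless_handpiece's own z axis and vertical between 1.4 and 1.74 rad and horizontal distance between handpiece_nose and dish below 0.035 m and height (world z) of handpiece_nose between 0.06 and 0.16 m and contact force between cordless_handpiece and the fingers above 1 N and contact force between cordless_handpiece and cradle below 0.1 N and contact force between cordless_handpiece and dish below 0.1 N and contact force between cordless_handpiece and isolator below 0.1 N and linear speed of cordless_handpiece below 0.03 m/s and angular speed of cordless_handpiece below 0.2 rad/s); the arm keeps its last pose, push and grip.
It fails at once if the dish is pushed more than 25 mm (distance of dish from where it was at the start of the episode above 0.025 m).
It fails at once if the brass weight is moved more than 30 mm (distance of weight from where it was at the start of the episode above 0.03 m).
It fails at once if the jar is moved more than 30 mm (distance of jar from where it was at the start of the episode above 0.03 m).
It fails at once if the cream pot is moved more than 30 mm (distance of pot from where it was at the start of the episode above 0.03 m).
It also fails if it takes over 51 s, if anything falls off the work surface, if the arm or the gripper's body presses on something with over 40 N, if the wrist force passes 120 N, or if a joint passes its speed limit or range.

## Working session

There is one attempt and no reset: what is moved stays moved. The work goes in short steps, Python scripts to look and compute and a tool call to move; the robot and the scene stay as the last step left them, time stands still between calls to the robot, and variables do not carry over. Pictures are saved under pics/ and viewed, and the job is handed in when it is done.

Besides the shell and the picture viewer there is one more tool, called by a JSON object that holds its "name" and its "arguments". move_arm: Moves the arm, as the interface text tells. Its arguments: {"type":"object","properties":{"rows":{"type":"array"}},"required":["rows"]}

```bash
mkdir -p pics; ls; cat > h.py <<'E'
import numpy as np, cv2, json
from cell import env
from scipy.spatial.transform import Rotation as R
def snap(n,tag):
    c=env.calibration(n); im,d=env.read_camera(n)
    cv2.imwrite(f'pics/{tag}.png',im); np.savez(f'pics/{tag}.npz',im=im,d=d,**{k:np.array(v) for k,v in c.items() if not isinstance(v,(str,dict))})
    return c,im,d
E
python3 - <<'E'
from h import *
print(env.state())
for n in ('scene','side','wrist'):
    c,im,d=snap(n,n+'0'); print(n,c)
E
```

```text
pics
{'t': 0.0, 'joints': array([ 1.17840349e+00,  4.91558683e-01,  1.55945895e+00, -2.52126363e-05,
        1.09166573e+00, -1.05634801e-01]), 'qvel': array([ 1.00459917e-03, -1.91633471e-03,  1.23633537e-05,  7.28988498e-04,
        5.69615297e-04,  4.95539186e-04]), 'tau': array([ 1.82728993e-03, -6.12648010e+01, -2.58179176e+01,  6.93833898e-02,
        4.82627889e-02, -1.06901564e-04]), 'eef_pos': array([176.69769943, 599.27338465, 233.05900284]), 'tcp_rot': array([-1.57070356e+00,  1.08698728e-03,  1.28404998e+00]), 'ft_force': array([0.72007402, 0.18771991, 0.66556633]), 'moment': array([0.00961368, 0.00819249, 0.03730665]), 'opening': 0.9983382703869706}
scene {'vertical_fov': 42.6342705797535, 'cx': 313.1951426828286, 'cy': 189.95220040511748, 'eye': array([-392.23697681,  681.77024539, 1388.82534797]), 'rotation': array([ 0.71128386,  0.00723204, -2.25597958])}
side {'vertical_fov': 42.021158621058646, 'cx': 327.57264998760985, 'cy': 192.13285239517677, 'eye': array([ 314.54080872, 1403.28242755, 1245.38301392]), 'rotation': array([ 0.91946344,  0.02333786, -3.07945715])}
wrist {'vertical_fov': 67.96641182172993, 'cx': 320.1585649575352, 'cy': 200.2810736676204, 'eye': array([105.10852425, 621.01087439, 384.01394104]), 'rotation': array([-0.26932057,  0.00168837,  1.28403809])}
```

View pics/scene0.png

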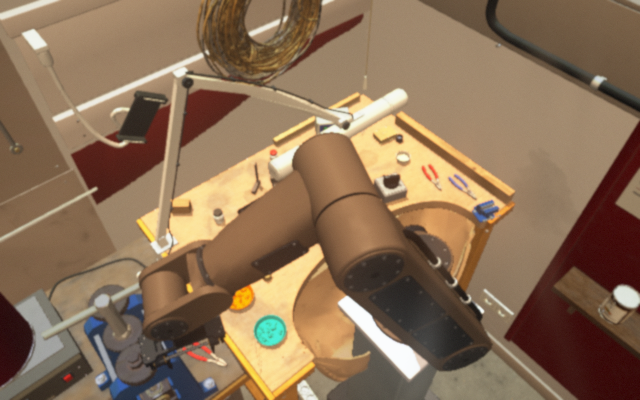

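View pics/side0.png

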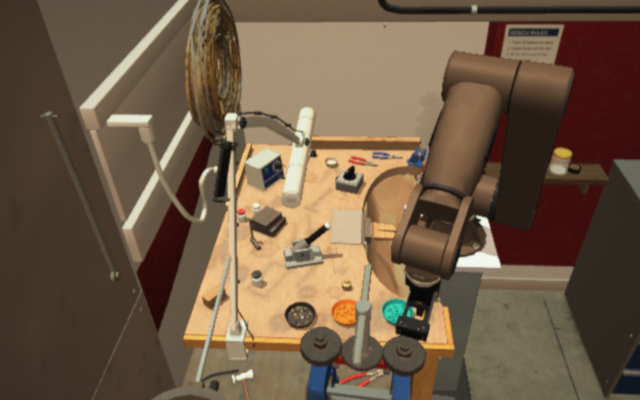

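View pics/wrist0.png

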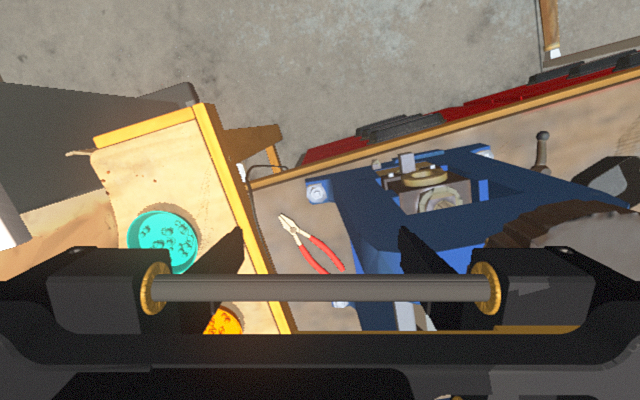

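```bash
cat >> h.py <<'E'
def load(tag):
    z=np.load(f'pics/{tag}.npz'); return dict(vf=float(z['vertical_fov']),cx=float(z['cx']),cy=float(z['cy']),eye=z['eye'],rot=z['rotation']),z['im'],z['d']
def rays(c,u,v):
    f=200/np.tan(np.radians(c['vf'])/2)
    u=np.asarray(u,float);v=np.asarray(v,float)
    p=np.stack([(u-c['cx'])/f,-(v-c['cy'])/f,-np.ones_like(u)],-1)
    return R.from_euler('xyz',c['rot']).apply(p.reshape(-1,3)).reshape(p.shape)
def cloud(c,d):
    v,u=np.mgrid[0:400,0:640]
    P=rays(c,u,v)*d[...,None]+c['eye']; P[d<=0]=np.nan
    return P
def onz(c,u,v,z):
    r=rays(c,u,v); return c['eye']+r*((z-c['eye'][2])/r[...,2])[...,None]
E
python3 - <<'E'
from h import *
print({k:np.load('pics/side0.npz')[k].shape for k in np.load('pics/side0.npz')})
c,im,d=load('side0'); P=cloud(c,d)
for n,(u,v) in dict(dish=(300,314),bench=(280,280),orange=(345,312),turq=(395,310),tubeend=(293,198),handletop=(350,170),tail=(325,227),weight=(347,285),jar=(257,277),pot=(330,162)).items(): print(n,P[v,u].round(1))
cv2.imwrite('pics/s1.png',cv2.resize(im[130:330,200:440],None,fx=3.3,fy=3,interpolation=cv2.INTER_CUBIC))
c,im,d=load('scene0')
cv2.imwrite('pics/s2.png',cv2.resize(im[80:360,140:520],None,fx=2.1,fy=2.1,interpolation=cv2.INTER_CUBIC))
E
```

```text
{'im': (400, 640, 3), 'd': (400, 640), 'vertical_fov': (), 'cx': (), 'cy': (), 'eye': (3,), 'rotation': (3,)}
dish [489.  393.   11.7]
bench [569.4 250.5   3.1]
orange [354.8 377.2   8.8]
turq [205.1 366.2  12.4]
tubeend [530.7  98.6 221.7]
handletop [ 358.  -267.7   79. ]
tail [428.1 132.  131. ]
weight [351.8 283.9  25.5]
jar [633.8 284.3  49.9]
pot [ 447.3 -430.6    5. ]
```

View pics/s1.png

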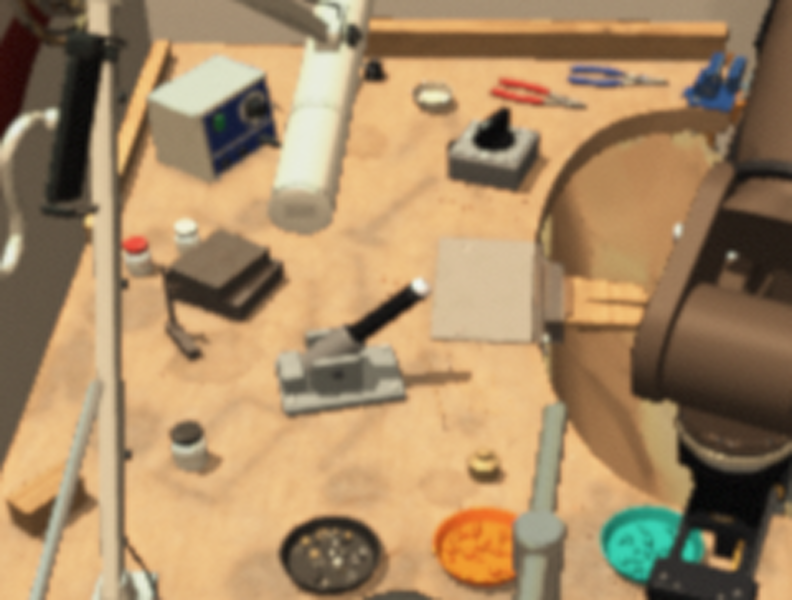

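View pics/s2.png

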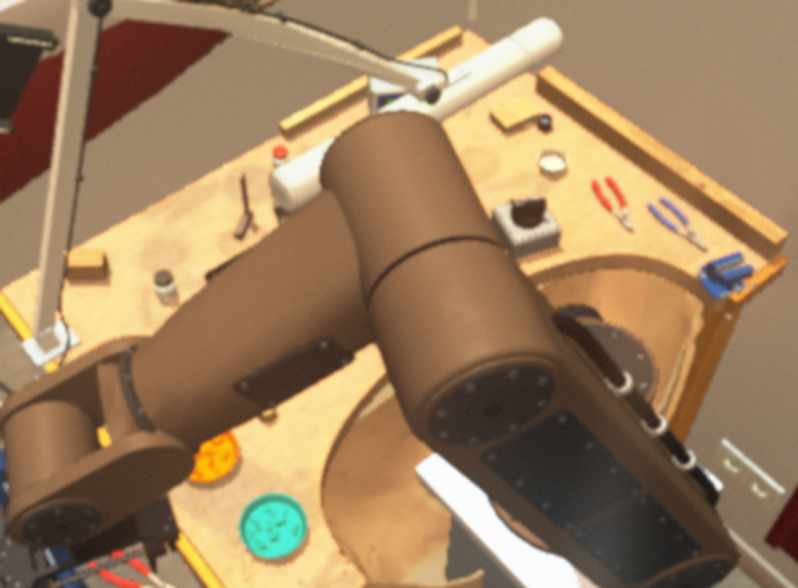

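```bash
python3 - <<'E'
from h import *
c,im,d=load('side0'); P=cloud(c,d)
B=lambda x0,x1,y0,y1,z0,z1:(P[...,0]>x0)&(P[...,0]<x1)&(P[...,1]>y0)&(P[...,1]<y1)&(P[...,2]>z0)&(P[...,2]<z1)
m=B(270,450,-350,-180,66,110); print('handle',m.sum(),P[m].min(0),P[m].max(0)); Q=P[m]; top=Q[Q[:,2]>78]; print(len(top)); 
r=cv2.minAreaRect(top[:,:2].astype(np.float32)); print('handle top rect',r)
m=B(270,450,-350,-180,38,52); r=cv2.minAreaRect(P[m][:,:2].astype(np.float32)); print('box top',m.sum(),r)
for z in (30,40,50,60,70,80,90,100,110,120,130): 
    m=B(350,600,60,280,z,z+10)
    if m.sum(): print(z,m.sum(),P[m].min(0).round(),P[m].max(0).round(),P[m].mean(0).round(1))
# tube
m=B(430,700,-400,150,150,260); print('tube',m.sum(),P[m].min(0),P[m].max(0))
for y in range(-380,110,60):
    m=B(430,700,y,y+20,170,260)
    if m.sum(): print(y,P[m].min(0).round(),P[m].max(0).round())
m=B(400,720,-450,150,260,620); 
for z in range(260,620,40):
    m=B(200,900,-450,400,z,z+40)
    if m.sum(): print('lamp',z,m.sum(),P[m].min(0).round(),P[m].max(0).round())
E
```

```text
handle 66 [ 342.73277998 -288.48558546   67.37095131] [ 380.95283036 -228.45689972   93.04394134]
35
handle top rect ((362.9422302246094, -261.34710693359375), (64.36268615722656, 17.425119400024414), 65.43047332763672)
box top 231 ((361.4605712890625, -266.5603332519531), (98.3642578125, 91.30462646484375), 72.30632781982422)
30 76 [352. 132.  31.] [568. 280.  40.] [506.1 181.5  36.3]
40 83 [481. 123.  40.] [568. 182.  49.] [531.7 162.8  44.1]
50 86 [479. 118.  50.] [552. 181.  60.] [515.7 155.6  55.2]
60 86 [475. 119.  60.] [537. 183.  70.] [508.3 155.7  63.9]
70 51 [469. 133.  70.] [523. 164.  80.] [495.5 149.3  75.3]
80 43 [455. 131.  80.] [505. 157.  90.] [482.4 142.8  84.4]
90 27 [445. 131.  91.] [484. 149. 100.] [468.4 141.   95. ]
100 35 [432. 122. 101.] [469. 149. 109.] [454.4 137.1 104.4]
110 34 [419. 123. 110.] [458. 144. 120.] [441.8 133.3 114.8]
120 39 [412. 112. 121.] [445. 140. 130.] [428.9 127.7 125.3]
130 15 [415. 112. 130.] [432. 132. 139.] [424.4 123.6 133.2]
tube 1580 [ 502.6545401  -399.71841251  174.95862708] [574.44647591 106.98838389 259.9990241 ]
-380 [ 506. -379.  206.] [ 569. -360.  245.]
-320 [ 508. -319.  218.] [ 571. -301.  248.]
-260 [ 507. -259.  208.] [ 555. -242.  251.]
-200 [ 503. -200.  218.] [ 567. -180.  259.]
-140 [ 507. -140.  213.] [ 568. -120.  247.]
-80 [506. -80. 207.] [574. -60. 245.]
-20 [507. -20. 209.] [571.  -0. 249.]
40 [506.  40. 204.] [572.  60. 244.]
100 [508. 100. 186.] [566. 107. 231.]
lamp 260 872 [ 503. -231.  260.] [842. 400. 300.]
lamp 300 882 [ 533. -185.  300.] [843. 400. 340.]
lamp 340 523 [ 546. -126.  340.] [842. 400. 380.]
lamp 380 664 [ 550. -190.  380.] [819. 400. 420.]
lamp 420 1160 [ 564. -236.  420.] [820. 400. 460.]
lamp 460 1776 [ 571. -318.  460.] [839. 400. 500.]
lamp 500 1412 [ 582. -328.  500.] [836. 400. 540.]
lamp 540 1693 [ 591. -266.  540.] [830. 399. 580.]
lamp 580 1825 [ 240. -450.  580.] [829. 400. 620.]
```

```bash
cat >> h.py <<'E'
def plan(pos,yaw_rot,N,grip,st=None,show=True):
    """target pos mm, target R (Rotation); equal rows N (rounded), returns row numbers"""
    s=st or env.state(); p0=np.array(s['eef_pos']); R0=R.from_euler('xyz',s['tcp_rot'])
    w=(R0.inv()*yaw_rot).as_rotvec()/N
    # constant body twist: find v per row so composition ends at target
    Ri=R0; A=np.zeros((3,3)); dR=R.from_rotvec(w)
    for i in range(N): A+=Ri.as_matrix(); Ri=Ri*dR
    v=np.linalg.solve(A,np.array(pos)-p0)/10
    print('N',N,'t',v.round(3),'w',w.round(4)); return v,w
def tooldown(az): # jaw azimuth deg
    return R.from_euler('xyz',[-np.pi/2,0,np.radians(az)])
E
python3 - <<'E'
from h import *
c,im,d=load('side0'); P=cloud(c,d)
for x in range(100,500,50):
    print(x,[int(np.nanmax(np.append(P[(P[...,0]>x)&(P[...,0]<x+50)&(P[...,1]>y)&(P[...,1]<y+50)&(P[...,2]<170)][:,2],-99))) for y in range(-450,700,50)])
for u,v in ((365,270),(366,300),(362,330),(355,350)): print(P[v,u])
plan([390,120,240],tooldown(73.6),13,100)
E
```

```text
100 [55, -89, -99, -99, -99, 0, 4, 12, 19, -99, -99, -99, -99, -99, -99, 0, 5, 5, 4, -99, -99, -99, -99]
150 [10, 5, -99, -99, -99, -99, 3, -13, -9, -12, -99, -99, -99, -99, -2, 22, 20, -5, -99, -99, -99, -99, 96]
200 [7, 9, 6, -99, -99, -99, -99, -7, -2, -3, -99, -99, -99, 0, 8, 23, 24, 24, 4, -68, -45, 89, 113]
250 [19, 7, 6, 9, 4, 3, -99, 7, 8, 10, 0, 4, 7, 5, 5, 7, 6, 8, 5, -65, -65, -99, 103]
300 [17, 6, 39, 86, 55, 8, 7, 9, 13, 9, 12, 8, 9, 7, 34, 24, 17, 23, 2, -63, -61, -99, 102]
350 [11, 10, 51, 87, 93, 6, 9, 9, 10, 13, 9, 7, 6, 5, 38, 23, 21, 22, 2, -74, 9, 143, 169]
400 [26, 27, 6, 50, 48, 9, 9, 8, 10, 10, 15, 139, 19, 9, 7, 6, 22, 23, -99, -99, -99, -99, 105]
450 [26, 26, 7, 6, 6, 8, 10, 9, 6, 5, 15, 117, 84, 7, 7, 15, 24, 22, 4, -72, -73, -74, -99]
[301.81961361 591.41874237 410.57092706]
[299.31156335 677.13268145 410.47195487]
[306.84445756 752.57306858 408.94903806]
[319.60990133 800.64411454 410.48625759]
N 13 t [-3.073 -0.051 -2.616] w [-0.     -0.     -0.0001]
```

```bash
python3 - <<'E'
from h import *
s=env.state()
plan([200,440,240],tooldown(73.6),4,100,s)
s2=dict(s,eef_pos=np.array([200,440,240.]))
plan([390,120,240],tooldown(73.6),9,100,s2)
E
```

```text
N 4 t [-3.656 -0.168 -1.684] w [-0.     -0.0001 -0.0002]
N 9 t [-2.814e+00  1.000e-03 -3.030e+00] w [-0.     -0.0001 -0.0001]
```

{"name": "move_arm", "arguments": {"rows": [{"tx": -3.65, "ty": -0.17, "tz": -1.7, "grip": 100}, {"tx": -3.65, "ty": -0.17, "tz": -1.7, "grip": 100}, {"tx": -3.65, "ty": -0.17, "tz": -1.7, "grip": 100}, {"tx": -3.65, "ty": -0.17, "tz": -1.7, "grip": 100}, {"tx": -2.8, "tz": -3.0, "grip": 100}, {"tx": -2.8, "tz": -3.0, "grip": 100}, {"tx": -2.8, "tz": -3.0, "grip": 100}, {"tx": -2.8, "tz": -3.0, "grip": 100}, {"tx": -2.8, "tz": -3.0, "grip": 100}, {"tx": -2.8, "tz": -3.0, "grip": 100}]}}

```text
validation failed for argument at $.ro...
```

{"name": "move_arm", "arguments": {"rows": [{"tx": -3.65, "ty": -0.17, "tz": -1.7, "rx": 0, "ry": 0, "rz": 0, "grip": 100}, {"tx": -3.65, "ty": -0.17, "tz": -1.7, "rx": 0, "ry": 0, "rz": 0, "grip": 100}]}}

```text
t: 0.32
eef_pos: [188.4, 519.3, 235.9]
tcp_rot: [-1.571, 0.001, 1.286]
ft_force: [0.5, -0.3, -0.2]
opening: 1.0
```

{"name": "move_arm", "arguments": {"rows": [{"tx": -3.65, "ty": -0.17, "tz": -1.7, "rx": 0, "ry": 0, "rz": 0, "grip": 60}, {"tx": -3.65, "ty": -0.17, "tz": -1.7, "rx": 0, "ry": 0, "rz": 0, "grip": 60}, {"tx": -2.8, "ty": 0, "tz": -3.0, "rx": 0, "ry": 0, "rz": 0, "grip": 60}, {"tx": -2.8, "ty": 0, "tz": -3.0, "rx": 0, "ry": 0, "rz": 0, "grip": 60}, {"tx": -2.8, "ty": 0, "tz": -3.0, "rx": 0, "ry": 0, "rz": 0, "grip": 60}, {"tx": -2.8, "ty": 0, "tz": -3.0, "rx": 0, "ry": 0, "rz": 0, "grip": 60}, {"tx": -2.8, "ty": 0, "tz": -3.0, "rx": 0, "ry": 0, "rz": 0, "grip": 60}, {"tx": -2.8, "ty": 0, "tz": -3.0, "rx": 0, "ry": 0, "rz": 0, "grip": 60}]}}

```text
t: 0.98
eef_pos: [326.2, 226.4, 240.6]
tcp_rot: [-1.571, -0.0, 1.284]
ft_force: [1.5, 1.3, 0.0]
opening: 0.601
```

```bash
python3 - <<'E'
from h import *
c,im,d=snap('wrist','w1'); s=env.state(); print(s['eef_pos'],s['joints'])
E
```

```text
[329.47121473 221.7337373  240.51008267] [ 4.26638443e-01  1.54854219e-01  2.06614068e+00 -1.89616324e-03
  9.20053200e-01 -8.52615201e-01]
```

View pics/w1.png

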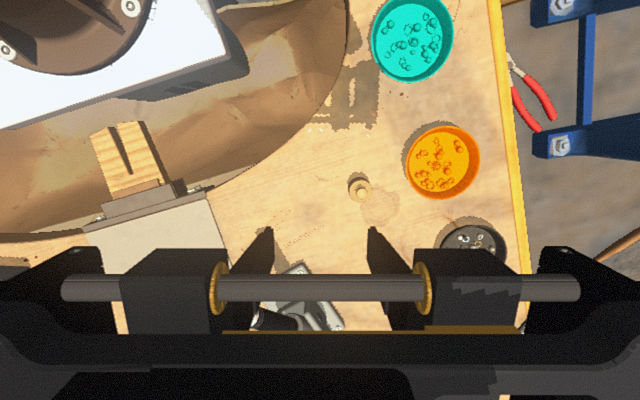

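```bash
python3 - <<'E'
from h import *
s=env.state()
plan([405,60,240],tooldown(73.6),5,100,s)
s2=dict(s,eef_pos=np.array([405,60,240.]),tcp_rot=[-np.pi/2,0,np.radians(73.6)])
plan([329,-332,240],tooldown(-25),15,100,s2)
E
```

```text
N 5 t [-2.671  0.013 -2.369] w [ 0.0003 -0.0008 -0.0002]
N 15 t [-1.882 -0.    -2.361] w [ 0.      0.1147 -0.    ]
```

```bash
cat >> h.py <<'E'
def line(s,pos,Rt,N,grip,k=2):
    p0=np.array(s['eef_pos']); R0=R.from_euler('xyz',s['tcp_rot']); w=(R0.inv()*Rt).as_rotvec()/N
    dp=(np.array(pos)-p0)/N/10; Ri=R0; out=[]
    for i in range(N):
        t=Ri.inv().apply(dp); out.append(dict(zip(['tx','ty','tz','rx','ry','rz'],[round(float(x),k) for x in t]+[round(float(x),3) for x in w]),grip=grip)); Ri=Ri*R.from_rotvec(w)
    print(json.dumps(out)); return dict(eef_pos=np.array(pos,float),tcp_rot=Rt.as_euler('xyz'))
E
python3 - <<'E'
from h import *
s=env.state()
s=line(s,[400,60,240],tooldown(73.6),5,60)
s=line(s,[395,-70,240],tooldown(40),5,60)
s=line(s,[329,-332,240],tooldown(-25),10,60)
E
```

```text
[{"tx": -2.7, "ty": 0.02, "tz": -2.28, "rx": 0.0, "ry": -0.001, "rz": -0.0, "grip": 60}, {"tx": -2.7, "ty": 0.01, "tz": -2.28, "rx": 0.0, "ry": -0.001, "rz": -0.0, "grip": 60}, {"tx": -2.7, "ty": 0.01, "tz": -2.27, "rx": 0.0, "ry": -0.001, "rz": -0.0, "grip": 60}, {"tx": -2.7, "ty": 0.01, "tz": -2.27, "rx": 0.0, "ry": -0.001, "rz": -0.0, "grip": 60}, {"tx": -2.7, "ty": 0.01, "tz": -2.27, "rx": 0.0, "ry": -0.001, "rz": -0.0, "grip": 60}]
[{"tx": -2.52, "ty": -0.0, "tz": -0.64, "rx": 0.0, "ry": 0.117, "rz": -0.0, "grip": 60}, {"tx": -2.43, "ty": -0.0, "tz": -0.93, "rx": 0.0, "ry": 0.117, "rz": -0.0, "grip": 60}, {"tx": -2.31, "ty": -0.0, "tz": -1.21, "rx": 0.0, "ry": 0.117, "rz": -0.0, "grip": 60}, {"tx": -2.15, "ty": -0.0, "tz": -1.47, "rx": 0.0, "ry": 0.117, "rz": -0.0, "grip": 60}, {"tx": -1.96, "ty": 0.0, "tz": -1.71, "rx": 0.0, "ry": 0.117, "rz": -0.0, "grip": 60}]
[{"tx": -2.19, "ty": -0.0, "tz": -1.58, "rx": -0.0, "ry": 0.113, "rz": -0.0, "grip": 60}, {"tx": -2.0, "ty": -0.0, "tz": -1.82, "rx": -0.0, "ry": 0.113, "rz": -0.0, "grip": 60}, {"tx": -1.78, "ty": -0.0, "tz": -2.03, "rx": -0.0, "ry": 0.113, "rz": -0.0, "grip": 60}, {"tx": -1.54, "ty": -0.0, "tz": -2.22, "rx": -0.0, "ry": 0.113, "rz": -0.0, "grip": 60}, {"tx": -1.27, "ty": -0.0, "tz": -2.38, "rx": -0.0, "ry": 0.113, "rz": -0.0, "grip": 60}, {"tx": -1.0, "ty": -0.0, "tz": -2.51, "rx": -0.0, "ry": 0.113, "rz": -0.0, "grip": 60}, {"tx": -0.71, "ty": -0.0, "tz": -2.61, "rx": -0.0, "ry": 0.113, "rz": -0.0, "grip": 60}, {"tx": -0.41, "ty": -0.0, "tz": -2.67, "rx": -0.0, "ry": 0.113, "rz": -0.0, "grip": 60}, {"tx": -0.1, "ty": -0.0, "tz": -2.7, "rx": -0.0, "ry": 0.113, "rz": -0.0, "grip": 60}, {"tx": 0.21, "ty": -0.0, "tz": -2.69, "rx": -0.0, "ry": 0.113, "rz": -0.0, "grip": 60}]
```

{"name": "move_arm", "arguments": {"rows": [{"tx": -2.7, "ty": 0, "tz": -2.3, "rx": 0, "ry": 0, "rz": 0, "grip": 60}, {"tx": -2.7, "ty": 0, "tz": -2.3, "rx": 0, "ry": 0, "rz": 0, "grip": 60}, {"tx": -2.7, "ty": 0, "tz": -2.3, "rx": 0, "ry": 0, "rz": 0, "grip": 60}, {"tx": -2.7, "ty": 0, "tz": -2.3, "rx": 0, "ry": 0, "rz": 0, "grip": 60}, {"tx": -2.7, "ty": 0, "tz": -2.3, "rx": 0, "ry": 0, "rz": 0, "grip": 60}, {"tx": -2.5, "ty": 0, "tz": -0.64, "rx": 0, "ry": 0.117, "rz": 0, "grip": 60}, {"tx": -2.4, "ty": 0, "tz": -0.93, "rx": 0, "ry": 0.117, "rz": 0, "grip": 60}, {"tx": -2.3, "ty": 0, "tz": -1.2, "rx": 0, "ry": 0.117, "rz": 0, "grip": 60}, {"tx": -2.15, "ty": 0, "tz": -1.5, "rx": 0, "ry": 0.117, "rz": 0, "grip": 60}, {"tx": -1.95, "ty": 0, "tz": -1.7, "rx": 0, "ry": 0.117, "rz": 0, "grip": 60}]}}

```text
t: 1.87
eef_pos: [393.1, -64.6, 240.4]
tcp_rot: [-1.571, -0.0, 0.693]
ft_force: [-0.5, -0.3, 0.3]
opening: 0.601
```

{"name": "move_arm", "arguments": {"rows": [{"tx": -2.2, "ty": 0, "tz": -1.6, "rx": 0, "ry": 0.113, "rz": 0, "grip": 60}, {"tx": -2.0, "ty": 0, "tz": -1.8, "rx": 0, "ry": 0.113, "rz": 0, "grip": 60}, {"tx": -1.8, "ty": 0, "tz": -2.0, "rx": 0, "ry": 0.113, "rz": 0, "grip": 60}, {"tx": -1.55, "ty": 0, "tz": -2.2, "rx": 0, "ry": 0.113, "rz": 0, "grip": 60}, {"tx": -1.3, "ty": 0, "tz": -2.4, "rx": 0, "ry": 0.113, "rz": 0, "grip": 60}, {"tx": -1.0, "ty": 0, "tz": -2.5, "rx": 0, "ry": 0.113, "rz": 0, "grip": 60}, {"tx": -0.7, "ty": 0, "tz": -2.6, "rx": 0, "ry": 0.113, "rz": 0, "grip": 60}, {"tx": -0.4, "ty": 0, "tz": -2.7, "rx": 0, "ry": 0.113, "rz": 0, "grip": 60}, {"tx": -0.1, "ty": 0, "tz": -2.7, "rx": 0, "ry": 0.113, "rz": 0, "grip": 60}, {"tx": 0.2, "ty": 0, "tz": -2.7, "rx": 0, "ry": 0.113, "rz": 0, "grip": 60}]}}

```text
t: 2.7
eef_pos: [326.6, -326.8, 240.3]
tcp_rot: [-1.571, 0.0, -0.437]
ft_force: [0.2, -0.0, -0.4]
opening: 0.599
```

```bash
python3 - <<'E'
from h import *
env.read_camera('side'); 
c,im,d=snap('wrist','w2'); s=env.state(); print(s['eef_pos'],s['tcp_rot'],s['joints'],s['t'])
snap('side','side2')
E
```

```text
[ 326.61416491 -328.41406844  240.12909819] [-1.57119685e+00 -2.44748650e-04 -4.37932644e-01] [-9.30778014e-01  2.53312437e-01  1.93070243e+00 -2.89956471e-04
  9.57172679e-01 -4.92678403e-01] 2.8
```

View pics/w2.png

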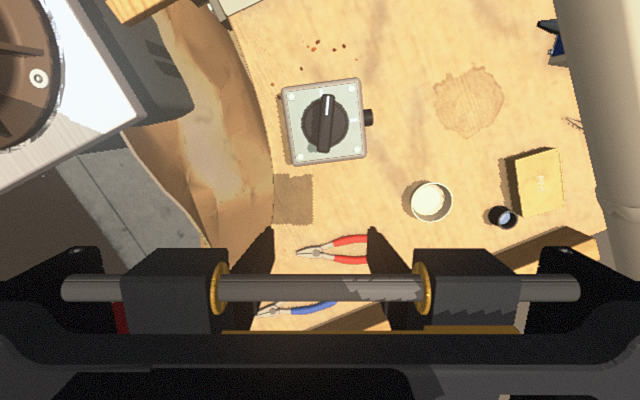

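View pics/side2.png

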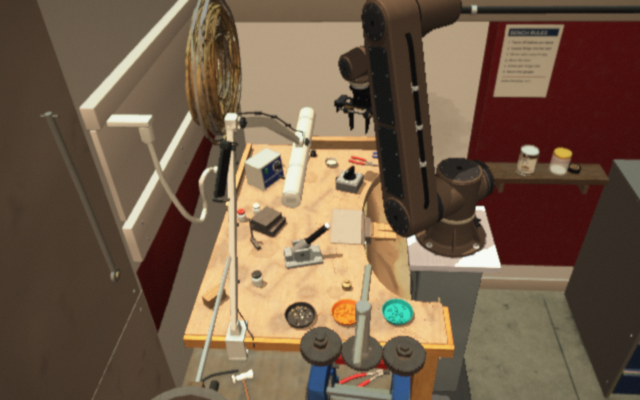

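```bash
python3 - <<'E'
from h import *
c,im,d=load('w2'); P=cloud(c,d)
print(P[100,325],P[90,295],P[60,240])
hsv=cv2.cvtColor(im,cv2.COLOR_BGR2HSV); g=im.max(2)
sub=np.zeros(g.shape,bool); sub[70:175,272:380]=1
# box: low saturation grey light
sat=hsv[...,1]
m=((sat<75)&(g>110)&sub).astype(np.uint8); m=cv2.morphologyEx(m,cv2.MORPH_CLOSE,np.ones((35,35)))
m=cv2.morphologyEx(m,cv2.MORPH_OPEN,np.ones((15,15)))
n,l,st,ce=cv2.connectedComponentsWithStats(m); print(st,ce)
cs,_=cv2.findContours(m,0,1); k=max(cs,key=cv2.contourArea); r=cv2.minAreaRect(k); print('box px',r)
def rect_world(r,z):
    b=cv2.boxPoints(r); w=onz(c,b[:,0],b[:,1],z); print(w.round(1),'ctr',w.mean(0).round(1)); 
    for i in range(2): e=w[(i+1)%4]-w[i]; print(' edge',np.hypot(*e[:2]).round(1),np.degrees(np.arctan2(e[1],e[0])).round(1))
rect_world(r,46)
# bar: dark pixels near, height
dk=((g<75)&sub).astype(np.uint8); cs,_=cv2.findContours(dk,0,1); k=max(cs,key=cv2.contourArea); print('dark',cv2.boundingRect(k))
vis=cv2.resize(im[60:180,265:385],None,fx=5,fy=5,interpolation=cv2.INTER_CUBIC); cv2.imwrite('pics/z2.png',vis)
wl=((g>170)&(sat<60)); wl2=np.zeros_like(wl); wl2[90:125,318:335]=wl[90:125,318:335]; v,u=np.nonzero(wl2); print('white',u.min(),u.max(),v.min(),v.max(), len(u)); 
Q=P[60:180,265:385]; mm=(Q[...,2]>70)&(Q[...,2]<100); q=Q[mm]; print(mm.sum(),np.median(q[:,2])); r2=cv2.minAreaRect(q[:,:2].astype(np.float32)); print(r2)
np.savez('pics/tmp.npz',m=mm)
E
```

```text
[ 370.74354531 -249.40828072   83.30118335] [ 346.96953141 -224.06672649   44.03044681] [ 290.34608391 -141.30229166  -71.7539343 ]
[[     0      0    640    400 249838]
 [   283     79     83     86   6162]] [[319.37405038 201.42764111]
 [324.60662123 121.34388186]]
box px ((324.9014587402344, 121.57806396484375), (80.0178451538086, 79.58671569824219), 82.56858825683594)
[[ 333.9 -214.6   46. ]
 [ 415.8 -242.2   46. ]
 [ 392.4 -325.9   46. ]
 [ 304.4 -297.1   46. ]] ctr [ 361.6 -270.    46. ]
 edge 86.4 -18.6
 edge 86.9 -105.6
dark (365, 120, 7, 6)
white 318 334 90 114 142
803 83.59932692752403
((361.39013671875, -270.3774108886719), (57.97129821777344, 14.005654335021973), 59.22588348388672)
```

View pics/z2.png

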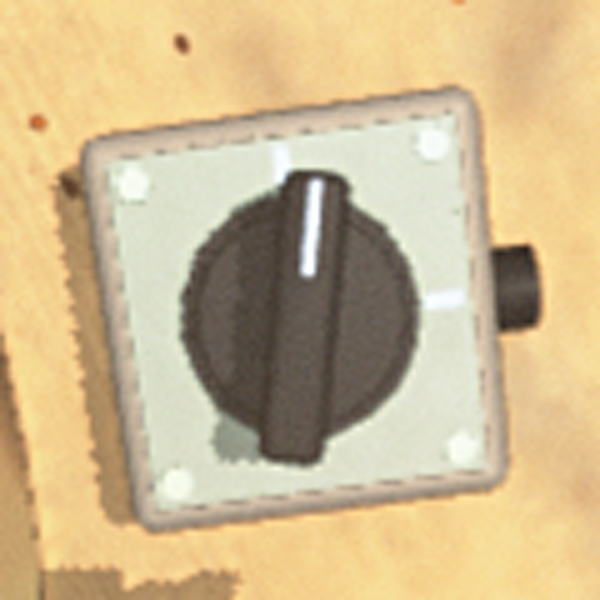

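```bash
python3 - <<'E'
from h import *
s=env.state()
s=line(s,[361.4,-270.3,240],tooldown(-30.8),3,60)
s=line(s,[361.4,-270.3,76],tooldown(-30.8),5,60)
E
```

```text
[{"tx": 0.26, "ty": 0.0, "tz": 2.19, "rx": -0.0, "ry": 0.035, "rz": -0.0, "grip": 60}, {"tx": 0.18, "ty": 0.0, "tz": 2.2, "rx": -0.0, "ry": 0.035, "rz": -0.0, "grip": 60}, {"tx": 0.11, "ty": 0.0, "tz": 2.2, "rx": -0.0, "ry": 0.035, "rz": -0.0, "grip": 60}]
[{"tx": 0.0, "ty": 3.28, "tz": -0.0, "rx": 0.0, "ry": 0.0, "rz": -0.0, "grip": 60}, {"tx": 0.0, "ty": 3.28, "tz": -0.0, "rx": 0.0, "ry": 0.0, "rz": -0.0, "grip": 60}, {"tx": 0.0, "ty": 3.28, "tz": -0.0, "rx": 0.0, "ry": 0.0, "rz": -0.0, "grip": 60}, {"tx": 0.0, "ty": 3.28, "tz": -0.0, "rx": 0.0, "ry": 0.0, "rz": -0.0, "grip": 60}, {"tx": -0.0, "ty": 3.28, "tz": -0.0, "rx": 0.0, "ry": 0.0, "rz": -0.0, "grip": 60}]
```

{"name": "move_arm", "arguments": {"rows": [{"tx": 0.26, "ty": 0, "tz": 2.2, "rx": 0, "ry": 0.035, "rz": 0, "grip": 60}, {"tx": 0.18, "ty": 0, "tz": 2.2, "rx": 0, "ry": 0.035, "rz": 0, "grip": 60}, {"tx": 0.11, "ty": 0, "tz": 2.2, "rx": 0, "ry": 0.035, "rz": 0, "grip": 60}, {"tx": 0, "ty": 3.28, "tz": 0, "rx": 0, "ry": 0, "rz": 0, "grip": 60}, {"tx": 0, "ty": 3.28, "tz": 0, "rx": 0, "ry": 0, "rz": 0, "grip": 60}, {"tx": 0, "ty": 3.28, "tz": 0, "rx": 0, "ry": 0, "rz": 0, "grip": 60}, {"tx": 0, "ty": 3.28, "tz": 0, "rx": 0, "ry": 0, "rz": 0, "grip": 60}, {"tx": 0, "ty": 3.28, "tz": 0, "rx": 0, "ry": 0, "rz": 0, "grip": 60}, {"tx": 0, "ty": 0, "tz": 0, "rx": 0, "ry": 0, "rz": 0, "grip": 60}]}}

```text
t: 3.6
eef_pos: [360.4, -266.6, 72.3]
tcp_rot: [-1.569, 0.008, -0.534]
ft_force: [-0.4, 0.2, 0.3]
opening: 0.601
```

{"name": "move_arm", "arguments": {"rows": [{"tx": 0, "ty": 0, "tz": 0, "rx": 0, "ry": 0, "rz": 0, "grip": 0}, {"tx": 0, "ty": 0, "tz": 0, "rx": 0, "ry": 0, "rz": 0, "grip": 0}, {"tx": 0, "ty": 0, "tz": 0, "rx": 0, "ry": 0, "rz": 0, "grip": 0}, {"tx": 0, "ty": 0, "tz": 0, "rx": 0, "ry": 0, "rz": 0, "grip": 0}, {"tx": 0, "ty": 0, "tz": 0, "rx": 0, "ry": 0, "rz": 0, "grip": 0}, {"tx": 0, "ty": 0, "tz": 0, "rx": 0, "ry": 0, "rz": 0, "grip": 0}]}}

```text
t: 4.1
eef_pos: [362.0, -269.3, 77.3]
tcp_rot: [-1.571, -0.002, -0.536]
ft_force: [0.0, -0.2, -0.3]
opening: 0.235
```

{"name": "move_arm", "arguments": {"rows": [{"tx": 0, "ty": 0, "tz": 0, "rx": 0, "ry": 0, "rz": 0, "grip": 0}, {"tx": 0, "ty": 0, "tz": 0, "rx": 0, "ry": 0, "rz": 0, "grip": 0}, {"tx": 0, "ty": 0, "tz": 0, "rx": 0, "ry": 0, "rz": 0, "grip": 0}, {"tx": 0, "ty": 0, "tz": 0, "rx": 0, "ry": 0, "rz": 0, "grip": 0}]}}

```text
t: 4.43
eef_pos: [361.7, -269.1, 76.8]
tcp_rot: [-1.571, -0.0, -0.536]
ft_force: [-1.9, 0.5, 7.8]
opening: 0.149
```

{"name": "move_arm", "arguments": {"rows": [{"tx": 0, "ty": 0, "tz": 0, "rx": 0, "ry": 0.1, "rz": 0, "grip": 0}, {"tx": 0, "ty": 0, "tz": 0, "rx": 0, "ry": 0.1, "rz": 0, "grip": 0}, {"tx": 0, "ty": 0, "tz": 0, "rx": 0, "ry": 0.1, "rz": 0, "grip": 0}, {"tx": 0, "ty": 0, "tz": 0, "rx": 0, "ry": 0.1, "rz": 0, "grip": 0}, {"tx": 0, "ty": 0, "tz": 0, "rx": 0, "ry": 0.1, "rz": 0, "grip": 0}, {"tx": 0, "ty": 0, "tz": 0, "rx": 0, "ry": 0.1, "rz": 0, "grip": 0}]}}

```text
t: 4.93
eef_pos: [362.2, -269.6, 76.8]
tcp_rot: [-1.57, -0.002, -1.141]
ft_force: [-0.4, -2.0, 4.2]
opening: 0.145
```

```bash
python3 -c "
from h import *
s=env.state();print(s['t'],s['eef_pos'],s['tcp_rot'],s['ft_force'],s['moment'],s['joints'][5])"
```

```text
4.9333 [ 362.22741792 -269.63653788   76.84693728] [-1.57022022 -0.00173794 -1.14060988] [-0.37460358 -1.99643898  4.1821445 ] [-0.45377495  0.11434723  0.11268316] 0.35440101177723016
```

{"name": "move_arm", "arguments": {"rows": [{"tx": 0, "ty": 0, "tz": 0, "rx": 0, "ry": 0.1, "rz": 0, "grip": 0}, {"tx": 0, "ty": 0, "tz": 0, "rx": 0, "ry": 0.1, "rz": 0, "grip": 0}, {"tx": 0, "ty": 0, "tz": 0, "rx": 0, "ry": 0.1, "rz": 0, "grip": 0}, {"tx": 0, "ty": 0, "tz": 0, "rx": 0, "ry": 0.1, "rz": 0, "grip": 0}, {"tx": 0, "ty": 0, "tz": 0, "rx": 0, "ry": 0.1, "rz": 0, "grip": 0}, {"tx": 0, "ty": 0, "tz": 0, "rx": 0, "ry": 0.1, "rz": 0, "grip": 0}, {"tx": 0, "ty": 0, "tz": 0, "rx": 0, "ry": 0.1, "rz": 0, "grip": 0}, {"tx": 0, "ty": 0, "tz": 0, "rx": 0, "ry": 0.02, "rz": 0, "grip": 0}]}}

```text
t: 5.6
eef_pos: [362.3, -270.5, 76.9]
tcp_rot: [-1.568, -0.002, -1.861]
ft_force: [-3.1, -8.9, 2.9]
opening: 0.149
```

```bash
python3 -c "
from h import *
s=env.state();print(s['t'],s['eef_pos'],s['tcp_rot'],s['ft_force'],s['moment'],s['joints'][5])"
```

```text
5.6 [ 362.29675492 -270.47275834   76.86221833] [-1.56842307 -0.00203906 -1.86147315] [-3.12357453 -8.85652319  2.9256797 ] [-1.52814028  0.76853676  0.1257285 ] 1.0754764123496767
```

{"name": "move_arm", "arguments": {"rows": [{"tx": 0, "ty": 0, "tz": 0, "rx": 0, "ry": 0.03, "rz": 0, "grip": 0}, {"tx": 0, "ty": 0, "tz": 0, "rx": 0, "ry": 0.02, "rz": 0, "grip": 0}, {"tx": 0, "ty": 0, "tz": 0, "rx": 0, "ry": 0, "rz": 0, "grip": 0}]}}

```text
t: 5.85
eef_pos: [362.3, -270.5, 76.9]
tcp_rot: [-1.568, -0.002, -1.906]
ft_force: [-2.4, -8.8, 2.5]
opening: 0.145
```

```bash
python3 -c "
from h import *
s=env.state();print(s['t'],s['eef_pos'],s['tcp_rot'],s['ft_force'],s['moment'],s['joints'][5])"
```

```text
5.85 [ 362.29478834 -270.51258669   76.85181427] [-1.56836786 -0.00209252 -1.90600524] [-2.35110118 -8.84472145  2.47555957] [-1.57225175  0.77392182  0.51466661] 1.1203215531897148
```

{"name": "move_arm", "arguments": {"rows": [{"tx": 0, "ty": 0, "tz": 0, "rx": 0, "ry": 0.02, "rz": 0, "grip": 0}, {"tx": 0, "ty": 0, "tz": 0, "rx": 0, "ry": 0, "rz": 0, "grip": 0}, {"tx": 0, "ty": 0, "tz": 0, "rx": 0, "ry": 0, "rz": 0, "grip": 60}, {"tx": 0, "ty": 0, "tz": 0, "rx": 0, "ry": 0, "rz": 0, "grip": 60}, {"tx": 0, "ty": 0, "tz": 0, "rx": 0, "ry": 0, "rz": 0, "grip": 60}, {"tx": 0, "ty": 0, "tz": 0, "rx": 0, "ry": 0, "rz": 0, "grip": 60}, {"tx": 0, "ty": -1, "tz": 0, "rx": 0, "ry": 0, "rz": 0, "grip": 60}, {"tx": 0, "ty": -3, "tz": 0, "rx": 0, "ry": 0, "rz": 0, "grip": 60}, {"tx": 0, "ty": -4, "tz": 0, "rx": 0, "ry": 0, "rz": 0, "grip": 60}, {"tx": 0, "ty": -4, "tz": 0, "rx": 0, "ry": 0, "rz": 0, "grip": 60}]}}

```text
t: 6.68
eef_pos: [361.3, -268.4, 197.4]
tcp_rot: [-1.573, 0.001, -1.926]
ft_force: [0.3, 0.0, 0.1]
opening: 0.59
```

```bash
python3 - <<'E'
from h import *
s=env.state(); print(s['eef_pos'],s['t'],s['opening'])
s=line(s,[327,-328,245],tooldown(-30.8),11,60)
E
```

```text
[ 361.25245714 -268.4381258   197.38088402] 6.6833 0.5903210425954505
[{"tx": 0.62, "ty": -0.43, "tz": -0.1, "rx": 0.0, "ry": -0.126, "rz": -0.0, "grip": 60}, {"tx": 0.6, "ty": -0.43, "tz": -0.18, "rx": 0.0, "ry": -0.126, "rz": -0.0, "grip": 60}, {"tx": 0.57, "ty": -0.43, "tz": -0.26, "rx": 0.0, "ry": -0.126, "rz": -0.0, "grip": 60}, {"tx": 0.53, "ty": -0.43, "tz": -0.32, "rx": 0.0, "ry": -0.126, "rz": -0.0, "grip": 60}, {"tx": 0.49, "ty": -0.43, "tz": -0.39, "rx": 0.0, "ry": -0.126, "rz": -0.0, "grip": 60}, {"tx": 0.44, "ty": -0.43, "tz": -0.45, "rx": 0.0, "ry": -0.126, "rz": -0.0, "grip": 60}, {"tx": 0.38, "ty": -0.43, "tz": -0.5, "rx": 0.0, "ry": -0.126, "rz": -0.0, "grip": 60}, {"tx": 0.31, "ty": -0.43, "tz": -0.54, "rx": 0.0, "ry": -0.126, "rz": -0.0, "grip": 60}, {"tx": 0.24, "ty": -0.43, "tz": -0.58, "rx": 0.0, "ry": -0.126, "rz": -0.0, "grip": 60}, {"tx": 0.17, "ty": -0.43, "tz": -0.6, "rx": 0.0, "ry": -0.126, "rz": -0.0, "grip": 60}, {"tx": 0.09, "ty": -0.43, "tz": -0.62, "rx": 0.0, "ry": -0.126, "rz": -0.0, "grip": 60}]
```

{"name": "move_arm", "arguments": {"rows": [{"tx": 0.62, "ty": -0.45, "tz": -0.1, "rx": 0, "ry": -0.124, "rz": 0, "grip": 60}, {"tx": 0.6, "ty": -0.45, "tz": -0.2, "rx": 0, "ry": -0.124, "rz": 0, "grip": 60}, {"tx": 0.57, "ty": -0.45, "tz": -0.26, "rx": 0, "ry": -0.124, "rz": 0, "grip": 60}, {"tx": 0.53, "ty": -0.45, "tz": -0.32, "rx": 0, "ry": -0.124, "rz": 0, "grip": 60}, {"tx": 0.5, "ty": -0.45, "tz": -0.4, "rx": 0, "ry": -0.124, "rz": 0, "grip": 60}, {"tx": 0.44, "ty": -0.45, "tz": -0.45, "rx": 0, "ry": -0.124, "rz": 0, "grip": 60}, {"tx": 0.38, "ty": -0.45, "tz": -0.5, "rx": 0, "ry": -0.124, "rz": 0, "grip": 60}, {"tx": 0.3, "ty": -0.45, "tz": -0.55, "rx": 0, "ry": -0.124, "rz": 0, "grip": 60}, {"tx": 0.2, "ty": -0.45, "tz": -1.0, "rx": 0, "ry": -0.124, "rz": 0, "grip": 60}, {"tx": 0.2, "ty": -0.45, "tz": -1.0, "rx": 0, "ry": -0.124, "rz": 0, "grip": 60}]}}

```text
t: 7.52
eef_pos: [323.0, -328.1, 241.5]
tcp_rot: [-1.57, 0.001, -0.679]
ft_force: [-0.1, -0.3, -0.6]
opening: 0.598
```

```bash
python3 - <<'E'
from h import *
env.read_camera('side')
c,im,d=snap('wrist','w3'); s=env.state(); print(s['eef_pos'],s['tcp_rot'],s['t'])
P=cloud(c,d); m=(P[...,2]>70)&(P[...,2]<100)&(abs(P[...,0]-361)<45)&(abs(P[...,1]+270)<45)
print(m.sum(),cv2.minAreaRect(P[m][:,:2].astype(np.float32)))
m=(P[...,2]>40)&(P[...,2]<51)&(abs(P[...,0]-361)<75)&(abs(P[...,1]+270)<75)
print(m.sum(),cv2.minAreaRect(P[m][:,:2].astype(np.float32)))
E
```

```text
[ 323.01622728 -328.85745005  241.74405606] [-1.57094769e+00 -5.75989209e-04 -6.84456593e-01] 7.6167Traceback (most recent call last):
  File "<stdin>", line 4, in <module>
  File "h.py", line 17, in cloud
    P=rays(c,u,v)*d[...,None]+c['eye']; P[d<=0]=np.nan
      ~~~~^^^^^^^
  File "h.py", line 11, in rays
    f=200/np.tan(np.radians(c['vf'])/2)
                            ~^^^^^^
KeyError: 'vf'
```

View pics/w3.png

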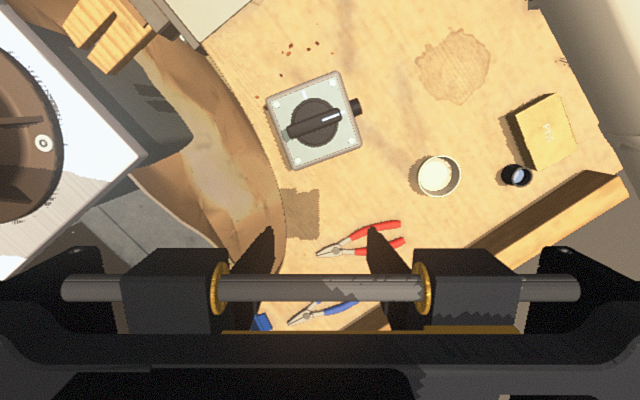

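```bash
sed -i "s/    return c,im,d$/    return load(tag)/" h.py; python3 - <<'E'
from h import *
c,im,d=load('w3')
P=cloud(c,d); m=(P[...,2]>70)&(P[...,2]<100)&(abs(P[...,0]-361)<45)&(abs(P[...,1]+270)<45)
print(m.sum(),cv2.minAreaRect(P[m][:,:2].astype(np.float32)))
m=(P[...,2]>40)&(P[...,2]<51)&(abs(P[...,0]-361)<75)&(abs(P[...,1]+270)<75)
print(m.sum(),cv2.minAreaRect(P[m][:,:2].astype(np.float32)))
# better handpiece estimate from side2 image
c,im,d=load('side2'); P=cloud(c,d)
for z in range(90,142,6):
    m=(abs(P[...,0]-450)<60)&(abs(P[...,1]-135)<40)&(P[...,2]>z)&(P[...,2]<z+6); print(z,m.sum(),P[m].mean(0).round(1))
m=(P[...,2]>8)&(P[...,2]<24)&(abs(P[...,0]-489)<65)&(abs(P[...,1]-390)<65); print('dish',m.sum(),cv2.minEnclosingCircle(P[m][:,:2].astype(np.float32)))
E
```

```text
796 ((361.3521728515625, -270.4461975097656), (13.978601455688477, 57.97346878051758), 71.66632080078125)
4520 ((361.3129577636719, -270.5243225097656), (89.54048156738281, 89.43280792236328), 71.8454818725586)
90 21 [467.5 139.6  92.6]
96 15 [460.5 137.7  99. ]
102 22 [453.9 135.9 104.5]
108 21 [447.7 133.5 111.4]
114 20 [437.5 131.7 116.9]
120 18 [428.2 128.1 123.2]
126 18 [427.1 126.  128.9]
132 11 [425.6 127.2 133.8]
138 4 [424.8 129.5 139.6]
dish 314 ((499.6328125, 390.5487365722656), 61.25141525268555)
```

```bash
python3 - <<'E'
from h import *
s=env.state()
s=line(s,[400,-100,290],tooldown(36),11,60,1)
s=line(s,[395,110,320],tooldown(111),11,60,1)
E
```

```text
[{"tx": -0.8, "ty": -0.4, "tz": 2.1, "rx": 0.0, "ry": -0.119, "rz": 0.0, "grip": 60}, {"tx": -0.5, "ty": -0.4, "tz": 2.1, "rx": 0.0, "ry": -0.119, "rz": 0.0, "grip": 60}, {"tx": -0.3, "ty": -0.4, "tz": 2.2, "rx": 0.0, "ry": -0.119, "rz": 0.0, "grip": 60}, {"tx": -0.0, "ty": -0.4, "tz": 2.2, "rx": 0.0, "ry": -0.119, "rz": 0.0, "grip": 60}, {"tx": 0.3, "ty": -0.4, "tz": 2.2, "rx": 0.0, "ry": -0.119, "rz": 0.0, "grip": 60}, {"tx": 0.5, "ty": -0.4, "tz": 2.1, "rx": 0.0, "ry": -0.119, "rz": 0.0, "grip": 60}, {"tx": 0.8, "ty": -0.4, "tz": 2.1, "rx": 0.0, "ry": -0.119, "rz": 0.0, "grip": 60}, {"tx": 1.0, "ty": -0.4, "tz": 2.0, "rx": 0.0, "ry": -0.119, "rz": 0.0, "grip": 60}, {"tx": 1.2, "ty": -0.4, "tz": 1.8, "rx": 0.0, "ry": -0.119, "rz": 0.0, "grip": 60}, {"tx": 1.4, "ty": -0.4, "tz": 1.7, "rx": 0.0, "ry": -0.119, "rz": 0.0, "grip": 60}, {"tx": 1.6, "ty": -0.4, "tz": 1.5, "rx": 0.0, "ry": -0.119, "rz": 0.0, "grip": 60}]
[{"tx": 1.1, "ty": -0.3, "tz": 1.6, "rx": 0.0, "ry": -0.119, "rz": 0.0, "grip": 60}, {"tx": 1.3, "ty": -0.3, "tz": 1.4, "rx": 0.0, "ry": -0.119, "rz": 0.0, "grip": 60}, {"tx": 1.4, "ty": -0.3, "tz": 1.3, "rx": 0.0, "ry": -0.119, "rz": 0.0, "grip": 60}, {"tx": 1.6, "ty": -0.3, "tz": 1.1, "rx": 0.0, "ry": -0.119, "rz": 0.0, "grip": 60}, {"tx": 1.7, "ty": -0.3, "tz": 0.9, "rx": 0.0, "ry": -0.119, "rz": 0.0, "grip": 60}, {"tx": 1.8, "ty": -0.3, "tz": 0.7, "rx": 0.0, "ry": -0.119, "rz": 0.0, "grip": 60}, {"tx": 1.8, "ty": -0.3, "tz": 0.5, "rx": 0.0, "ry": -0.119, "rz": 0.0, "grip": 60}, {"tx": 1.9, "ty": -0.3, "tz": 0.3, "rx": 0.0, "ry": -0.119, "rz": 0.0, "grip": 60}, {"tx": 1.9, "ty": -0.3, "tz": 0.0, "rx": 0.0, "ry": -0.119, "rz": 0.0, "grip": 60}, {"tx": 1.9, "ty": -0.3, "tz": -0.2, "rx": 0.0, "ry": -0.119, "rz": 0.0, "grip": 60}, {"tx": 1.9, "ty": -0.3, "tz": -0.4, "rx": 0.0, "ry": -0.119, "rz": 0.0, "grip": 60}]
```

{"name": "move_arm", "arguments": {"rows": [{"tx": -0.7, "ty": -0.45, "tz": 2.3, "rx": 0.0, "ry": -0.12, "rz": 0.0, "grip": 60}, {"tx": -0.4, "ty": -0.45, "tz": 2.3, "rx": 0.0, "ry": -0.12, "rz": 0.0, "grip": 60}, {"tx": -0.2, "ty": -0.45, "tz": 2.4, "rx": 0.0, "ry": -0.12, "rz": 0.0, "grip": 60}, {"tx": 0.1, "ty": -0.45, "tz": 2.4, "rx": 0.0, "ry": -0.12, "rz": 0.0, "grip": 60}, {"tx": 0.4, "ty": -0.45, "tz": 2.4, "rx": 0.0, "ry": -0.12, "rz": 0.0, "grip": 60}, {"tx": 0.7, "ty": -0.45, "tz": 2.3, "rx": 0.0, "ry": -0.12, "rz": 0.0, "grip": 60}, {"tx": 1.0, "ty": -0.45, "tz": 2.3, "rx": 0.0, "ry": -0.12, "rz": 0.0, "grip": 60}, {"tx": 1.2, "ty": -0.45, "tz": 2.1, "rx": 0.0, "ry": -0.12, "rz": 0.0, "grip": 60}, {"tx": 1.4, "ty": -0.45, "tz": 1.9, "rx": 0.0, "ry": -0.12, "rz": 0.0, "grip": 60}, {"tx": 1.6, "ty": -0.45, "tz": 1.7, "rx": 0.0, "ry": -0.12, "rz": 0.0, "grip": 60}]}}

```text
t: 8.45
eef_pos: [410.9, -102.8, 286.3]
tcp_rot: [-1.57, 0.0, 0.515]
ft_force: [0.3, -0.9, 0.3]
opening: 0.603
```

```bash
python3 - <<'E'
from h import *
s=env.state(); print(s['eef_pos'],s['tcp_rot'],s['t'],s['joints'])
s=line(s,[395,110,320],tooldown(111),10,60,1)
E
```

```text
[ 410.94408586 -102.84409992  286.29342152] [-1.57013213e+00  1.25665241e-04  5.14505903e-01] 8.45 [-4.01609519e-01  1.38907139e-01  1.94317032e+00  3.49320325e-04
  1.06011861e+00 -9.16286209e-01]
[{"tx": 0.9, "ty": -0.3, "tz": 1.9, "rx": -0.0, "ry": -0.142, "rz": 0.0, "grip": 60}, {"tx": 1.2, "ty": -0.3, "tz": 1.8, "rx": -0.0, "ry": -0.142, "rz": 0.0, "grip": 60}, {"tx": 1.4, "ty": -0.3, "tz": 1.6, "rx": -0.0, "ry": -0.142, "rz": 0.0, "grip": 60}, {"tx": 1.6, "ty": -0.3, "tz": 1.4, "rx": -0.0, "ry": -0.142, "rz": 0.0, "grip": 60}, {"tx": 1.8, "ty": -0.3, "tz": 1.1, "rx": -0.0, "ry": -0.142, "rz": 0.0, "grip": 60}, {"tx": 1.9, "ty": -0.3, "tz": 0.9, "rx": -0.0, "ry": -0.142, "rz": 0.0, "grip": 60}, {"tx": 2.1, "ty": -0.3, "tz": 0.6, "rx": -0.0, "ry": -0.142, "rz": 0.0, "grip": 60}, {"tx": 2.1, "ty": -0.3, "tz": 0.3, "rx": -0.0, "ry": -0.142, "rz": 0.0, "grip": 60}, {"tx": 2.1, "ty": -0.3, "tz": -0.0, "rx": -0.0, "ry": -0.142, "rz": 0.0, "grip": 60}, {"tx": 2.1, "ty": -0.3, "tz": -0.3, "rx": -0.0, "ry": -0.142, "rz": 0.0, "grip": 60}]
```

{"name": "move_arm", "arguments": {"rows": [{"tx": 0.9, "ty": -0.35, "tz": 2.0, "rx": 0.0, "ry": -0.12, "rz": 0.0, "grip": 60}, {"tx": 1.2, "ty": -0.35, "tz": 1.9, "rx": 0.0, "ry": -0.12, "rz": 0.0, "grip": 60}, {"tx": 1.4, "ty": -0.35, "tz": 1.7, "rx": 0.0, "ry": -0.12, "rz": 0.0, "grip": 60}, {"tx": 1.6, "ty": -0.35, "tz": 1.5, "rx": 0.0, "ry": -0.12, "rz": 0.0, "grip": 60}, {"tx": 1.7, "ty": -0.35, "tz": 1.3, "rx": 0.0, "ry": -0.12, "rz": 0.0, "grip": 60}, {"tx": 1.8, "ty": -0.35, "tz": 1.1, "rx": 0.0, "ry": -0.12, "rz": 0.0, "grip": 60}, {"tx": 1.9, "ty": -0.35, "tz": 0.8, "rx": 0.0, "ry": -0.12, "rz": 0.0, "grip": 60}, {"tx": 2.0, "ty": -0.35, "tz": 0.6, "rx": 0.0, "ry": -0.12, "rz": 0.0, "grip": 60}, {"tx": 2.1, "ty": -0.35, "tz": 0.3, "rx": 0.0, "ry": -0.12, "rz": 0.0, "grip": 60}, {"tx": 2.1, "ty": -0.35, "tz": 0.1, "rx": 0.0, "ry": -0.12, "rz": 0.0, "grip": 60}]}}

```text
t: 9.28
eef_pos: [395.2, 110.9, 321.3]
tcp_rot: [-1.57, -0.0, 1.715]
ft_force: [0.7, -0.2, -0.6]
opening: 0.596
```

```bash
python3 - <<'E'
from h import *
env.read_camera('side')
c,im,d=snap('wrist','w4'); s=env.state(); print(s['eef_pos'],s['tcp_rot'],s['t'],s['joints'])
E
```

```text
[395.25289976 111.64011664 321.47010027] [-1.57098467e+00 -5.95582779e-04  1.71561680e+00] 9.3833 [ 1.13758643e-01  8.15152448e-02  1.91004105e+00  6.58637613e-04
  1.14986669e+00 -1.60212718e+00]
```

View pics/w4.png

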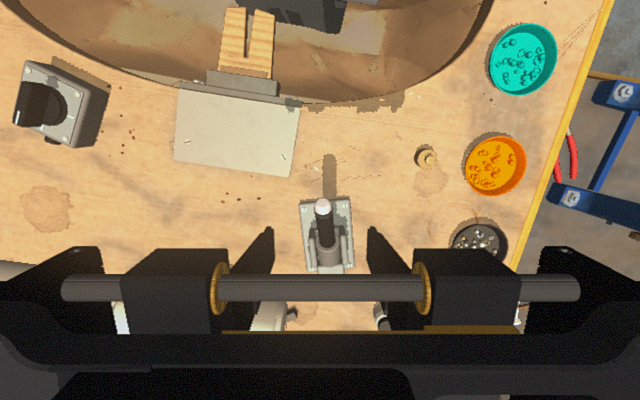

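```bash
python3 - <<'E'
from h import *
c,im,d=load('w4'); P=cloud(c,d)
vis=cv2.resize(im[180:300,270:400],None,fx=5,fy=5,interpolation=cv2.INTER_CUBIC); cv2.imwrite('pics/z4.png',vis)
reg=(P[...,0]>380)&(P[...,0]<560)&(P[...,1]>70)&(P[...,1]<220)
v=reg&(P[...,2]>92); Q=P[v]; print(len(Q))
# top ridge of rod: per-slice along azimuth
for z in range(80,150,6):
    m=reg&(P[...,2]>z)&(P[...,2]<=z+6); 
    if m.sum(): q=P[m]; print(z,m.sum(),q.mean(0).round(1),q.min(0).round(1),q.max(0).round(1))
# cylinder fit r=11.5
from scipy.optimize import least_squares
g=im.max(2); m=v&(g<90)&(P[...,2]<142); q=P[m]; print('black',len(q))
def res(p):
    a=np.array([-np.cos(p[3])*np.cos(p[2]),-np.cos(p[3])*np.sin(p[2]),np.sin(p[3])]); o=np.array([445,p[0],p[1]])
    w=q-o; return np.linalg.norm(w-np.outer(w@a,a),axis=1)-11.5
r=least_squares(res,[133,105,np.radians(20),np.radians(38)],loss='soft_l1',f_scale=1.5); p=r.x; print(p[:2],np.degrees(p[2:]),np.std(r.fun))
a=np.array([-np.cos(p[3])*np.cos(p[2]),-np.cos(p[3])*np.sin(p[2]),np.sin(p[3])]); o=np.array([445,p[0],p[1]])
al=reg&(P[...,2]>92); t=(P[al]-o)@a; print('axial max',np.percentile(t,[50,98,100]))
# plinth rect
m=reg&(P[...,2]>9)&(P[...,2]<19); print(cv2.minAreaRect(P[m][:,:2].astype(np.float32)))
E
```

```text
6168
80 126 [494.1 139.5  82.3] [470.7 122.5  80.1] [505.5 153.   85.9]
86 53 [479.3 136.5  88.8] [462.1 122.1  86. ] [487.2 144.5  91.9]
92 54 [473.5 133.9  95. ] [461.8 119.3  92. ] [479.5 142.8  97.9]
98 53 [465.  132.4 100.9] [451.7 118.9  98.1] [471.6 141.1 103.9]
104 66 [458.2 130.7 106.9] [442.8 116.3 104. ] [466.5 138.9 109.9]
110 62 [451.2 127.9 113.1] [438.  113.7 110.1] [457.4 137.2 116. ]
116 62 [444.2 127.1 119. ] [432.5 113.4 116.2] [450.1 135.8 121.9]
122 104 [430.3 123.  125.3] [412.3 110.2 122.1] [444.4 133.6 128. ]
128 186 [424.3 121.5 131.1] [413.4 111.  128. ] [437.6 131.5 134. ]
134 78 [423.2 120.8 135.4] [418.1 113.7 134. ] [430.1 127.8 137.6]
black 387
[126.62215666 106.59700332] [14.61513294 39.34218585] 0.3564558924937236
axial max [196.96297155 246.62823937 248.50196799]
((507.32330322265625, 142.92471313476562), (124.77131652832031, 83.8762435913086), 14.591105461120605)
```

View pics/z4.png

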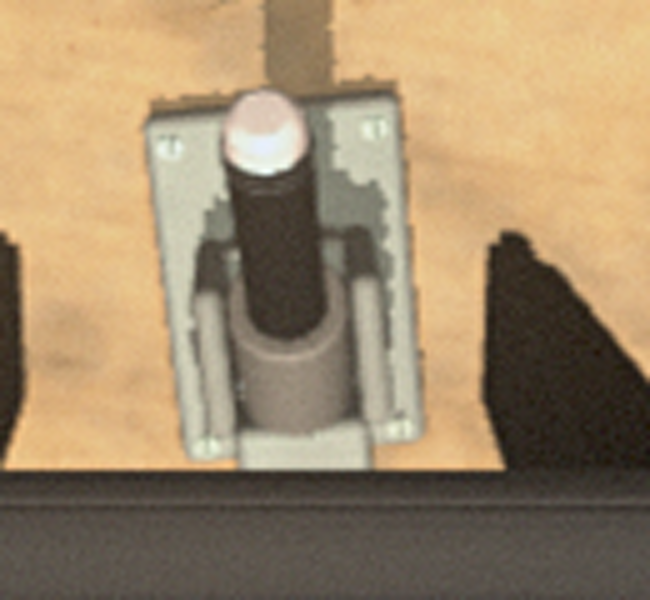

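```bash
cat >> h.py <<'E'
def tilt(az,t): return tooldown(az)*R.from_rotvec([-np.radians(t),0,0])
E
python3 - <<'E'
from h import *
s=env.state()
T=tilt(104.6,15); y=T.as_matrix()[:,1]; g=np.array([441.5,125.7,108.5])
s=line(s,g-95*y,T,5,60,2)
s=line(s,g,T,4,60,2)
E
```

```text
[{"tx": 0.09, "ty": 2.42, "tz": -0.47, "rx": -0.052, "ry": -0.022, "rz": -0.003, "grip": 60}, {"tx": 0.07, "ty": 2.45, "tz": -0.34, "rx": -0.052, "ry": -0.022, "rz": -0.003, "grip": 60}, {"tx": 0.06, "ty": 2.46, "tz": -0.21, "rx": -0.052, "ry": -0.022, "rz": -0.003, "grip": 60}, {"tx": 0.05, "ty": 2.47, "tz": -0.09, "rx": -0.052, "ry": -0.022, "rz": -0.003, "grip": 60}, {"tx": 0.04, "ty": 2.47, "tz": 0.04, "rx": -0.052, "ry": -0.022, "rz": -0.003, "grip": 60}]
[{"tx": -0.0, "ty": 2.38, "tz": 0.0, "rx": 0.0, "ry": -0.0, "rz": 0.0, "grip": 60}, {"tx": -0.0, "ty": 2.38, "tz": 0.0, "rx": 0.0, "ry": -0.0, "rz": 0.0, "grip": 60}, {"tx": -0.0, "ty": 2.38, "tz": 0.0, "rx": 0.0, "ry": -0.0, "rz": 0.0, "grip": 60}, {"tx": -0.0, "ty": 2.38, "tz": 0.0, "rx": 0.0, "ry": -0.0, "rz": 0.0, "grip": 60}]
```

{"name": "move_arm", "arguments": {"rows": [{"tx": 0.09, "ty": 2.42, "tz": -0.47, "rx": -0.052, "ry": -0.022, "rz": -0.003, "grip": 60}, {"tx": 0.07, "ty": 2.45, "tz": -0.34, "rx": -0.052, "ry": -0.022, "rz": -0.003, "grip": 60}, {"tx": 0.06, "ty": 2.45, "tz": -0.2, "rx": -0.052, "ry": -0.022, "rz": -0.003, "grip": 60}, {"tx": 0.05, "ty": 2.45, "tz": -0.1, "rx": -0.052, "ry": -0.022, "rz": -0.003, "grip": 60}, {"tx": 0.04, "ty": 2.45, "tz": 0, "rx": -0.052, "ry": -0.022, "rz": -0.003, "grip": 60}, {"tx": 0, "ty": 0, "tz": 0, "rx": 0, "ry": 0, "rz": 0, "grip": 60}, {"tx": 0, "ty": 0, "tz": 0, "rx": 0, "ry": 0, "rz": 0, "grip": 60}]}}

```text
t: 9.97
eef_pos: [417.7, 116.9, 200.2]
tcp_rot: [-1.827, -0.002, 1.82]
ft_force: [1.2, -0.1, 0.0]
opening: 0.603
```

```bash
python3 - <<'E'
from h import *
s=env.state(); print(s['eef_pos'],s['tcp_rot'],s['t'])
T=tilt(104.6,15); y=T.as_matrix()[:,1]; g=np.array([441.5,125.7,108.5]); print(g-95*y,T.as_euler('xyz'))
s=line(s,g,T,5,60,2)
c,im,d=snap('wrist','w5'); cv2.imwrite('pics/w5.png',im)
E
```

```text
[417.74036028 116.89873376 200.24405389] [-1.82663199 -0.00235631  1.82006402] 9.9667
[417.70615147 119.50216669 200.2629535 ] [-1.83259571  0.          1.8256144 ]
[{"tx": 0.05, "ty": 1.9, "tz": -0.02, "rx": -0.001, "ry": -0.001, "rz": 0.0, "grip": 60}, {"tx": 0.05, "ty": 1.9, "tz": -0.02, "rx": -0.001, "ry": -0.001, "rz": 0.0, "grip": 60}, {"tx": 0.05, "ty": 1.9, "tz": -0.02, "rx": -0.001, "ry": -0.001, "rz": 0.0, "grip": 60}, {"tx": 0.05, "ty": 1.9, "tz": -0.02, "rx": -0.001, "ry": -0.001, "rz": 0.0, "grip": 60}, {"tx": 0.05, "ty": 1.9, "tz": -0.01, "rx": -0.001, "ry": -0.001, "rz": 0.0, "grip": 60}]
```

View pics/w5.png

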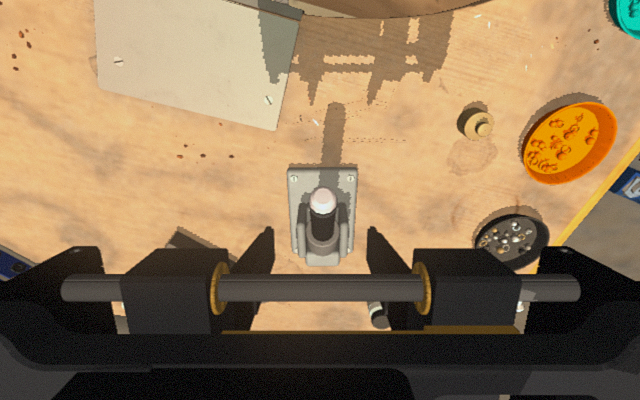

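{"name": "move_arm", "arguments": {"rows": [{"tx": 0.05, "ty": 1.9, "tz": 0, "rx": 0, "ry": 0, "rz": 0, "grip": 60}, {"tx": 0.05, "ty": 1.9, "tz": 0, "rx": 0, "ry": 0, "rz": 0, "grip": 60}, {"tx": 0.05, "ty": 1.9, "tz": 0, "rx": 0, "ry": 0, "rz": 0, "grip": 60}, {"tx": 0.05, "ty": 1.9, "tz": 0, "rx": 0, "ry": 0, "rz": 0, "grip": 60}, {"tx": 0.05, "ty": 1.9, "tz": 0, "rx": 0, "ry": 0, "rz": 0, "grip": 60}, {"tx": 0, "ty": 0, "tz": 0, "rx": 0, "ry": 0, "rz": 0, "grip": 60}, {"tx": 0, "ty": 0, "tz": 0, "rx": 0, "ry": 0, "rz": 0, "grip": 60}]}}

```text
t: 10.6
eef_pos: [442.0, 125.9, 109.5]
tcp_rot: [-1.83, -0.002, 1.823]
ft_force: [0.0, 0.7, 0.3]
opening: 0.597
```

```bash
python3 - <<'E'
from h import *
s=env.state(); print(s['eef_pos'],s['tcp_rot'],s['t'],s['ft_force'])
for t in ('w5','w4'):
    c,im,d=load(t); P=cloud(c,d)
    m=(P[...,2]>13)&(P[...,2]<24)&(abs(P[...,0]-489)<70)&(abs(P[...,1]-390)<70)
    q=P[m]; 
    A=np.c_[2*q[:,:2],np.ones(len(q))]; x=np.linalg.lstsq(A,(q[:,:2]**2).sum(1),rcond=None)[0]
    print('dish',m.sum(),cv2.minEnclosingCircle(q[:,:2].astype(np.float32)),x[:2],np.sqrt(x[2]+x[0]**2+x[1]**2))
E
```

```text
[441.99176158 125.92972133 109.54924202] [-1.83005070e+00 -1.53430715e-03  1.82336555e+00] 10.6 [0.04989702 0.6782685  0.32821952]
dish 646 ((488.7858581542969, 396.9355163574219), 47.82649230957031) [488.09365602 396.35025743] 43.762998478458336
dish 301 ((488.6777038574219, 396.9646301269531), 47.213069915771484) [487.72831762 396.63710009] 43.293670897914744
```

{"name": "move_arm", "arguments": {"rows": [{"tx": 0, "ty": 0, "tz": 0, "rx": 0, "ry": 0, "rz": 0, "grip": 0}, {"tx": 0, "ty": 0, "tz": 0, "rx": 0, "ry": 0, "rz": 0, "grip": 0}, {"tx": 0, "ty": 0, "tz": 0, "rx": 0, "ry": 0, "rz": 0, "grip": 0}, {"tx": 0, "ty": 0, "tz": 0, "rx": 0, "ry": 0, "rz": 0, "grip": 0}, {"tx": 0, "ty": 0, "tz": 0, "rx": 0, "ry": 0, "rz": 0, "grip": 0}, {"tx": 0, "ty": 0, "tz": 0, "rx": 0, "ry": 0, "rz": 0, "grip": 0}, {"tx": 0, "ty": 0, "tz": 0, "rx": 0, "ry": 0, "rz": 0, "grip": 0}, {"tx": 0, "ty": 0, "tz": 0, "rx": 0, "ry": 0, "rz": 0, "grip": 0}]}}

```text
t: 11.27
eef_pos: [441.5, 125.7, 109.1]
tcp_rot: [-1.831, -0.001, 1.825]
ft_force: [-2.2, -1.7, 4.4]
opening: 0.233
```

```bash
python3 - <<'E'
from h import *
s=env.state(); print(s['eef_pos'],s['tcp_rot'],s['t'],s['ft_force'],s['moment'],s['opening'],s['joints'])
e=np.radians(40); 
y=np.radians(14.6); a=np.array([-np.cos(e)*np.cos(y),-np.cos(e)*np.sin(y),np.sin(e)]); print(R.from_euler('xyz',s['tcp_rot']).inv().apply(a))
E
```

```text
[441.5458868  125.73534384 109.12126245] [-1.83130174e+00 -6.85220405e-04  1.82450663e+00] 11.2667 [-2.15957164 -1.69182986  4.36953492] [-0.28735281  0.19944068 -0.14798239] 0.2332577649482459 [ 0.11285788  0.40587707  2.24217899  0.15653925  0.23839502 -1.85896373]
[-4.08147183e-04 -8.18409462e-01  5.74635351e-01]
```

```bash
cat > kin.py <<'E'
from h import *
from scipy.optimize import least_squares
D=[([176.698,599.273,233.059],[1.17840349,4.91558683e-01,1.55945895,0,1.09166573,-0.1056],[-1.5707,.001087,1.28405]),
([329.47,221.73,240.51],[.426638,.154854,2.066141,-.001896,.920053,-.852615],[-1.571,0,1.284]),
([326.614,-328.414,240.129],[-.930778,.253312,1.930702,-.00029,.957173,-.492678],[-1.5712,-.0002,-.43793]),
([395.253,111.64,321.47],[.1137586,.08151524,1.91004,.00065863,1.1498667,-1.602127],[-1.57098,-.0006,1.7156]),
([410.944,-102.844,286.293],[-.4016095,.1389071,1.94317,.00034932,1.0601186,-.9162862],[-1.57013,.00012566,.5145]),
([441.546,125.735,109.121],[.112858,.405877,2.242179,.156539,.238395,-1.858964],[-1.8313,-.000685,1.824507])]
# chain: z up links
def fk(q,p):
    a1,d,L2,e,L3,Lt=p
    T=R.from_euler('z',q[0]); x=T.apply([a1,0,d])
    T=T*R.from_euler('y',q[1]); x=x+T.apply([0,0,L2])
    T=T*R.from_euler('y',q[2]); x=x+T.apply([e,0,L3])
    T=T*R.from_euler('z',q[3])*R.from_euler('y',q[4]); x=x+T.apply([0,0,Lt])
    T=T*R.from_euler('z',q[5])
    return x,T
def fit():
    def res(p): return np.concatenate([fk(q,p)[0]-x for x,q,_ in D]+[0.002*(np.array(p)-[0,400,400,0,400,300])])
    return least_squares(res,[0,400,400,0,400,300])
f=fit(); PM=f.x
Rs=[(fk(q,PM)[1].inv()*R.from_euler('xyz',r)) for _,q,r in D]
C=Rs[0]
def fkt(q): x,T=fk(q,PM); return x,T*C
LO=np.array([-3.1,-.84,.05,-1.13,.06,-2.69]);HI=np.array([3.1,2.19,2.79,4.28,2.93,2.69])
def ik(pos,Rt,q0):
    def res(q): x,T=fkt(q); return np.r_[(x-pos)/100,(T.inv()*Rt).as_rotvec()]
    r=least_squares(res,np.clip(q0,LO+.001,HI-.001),bounds=(LO,HI)); return r.x,np.linalg.norm(r.fun)
if __name__=='__main__':
    print(PM.round(1)); print(np.array(f.fun[:18]).reshape(-1,3).round(1)); print([(x.as_rotvec()).round(3) for x in Rs])
    q=np.array(D[-1][1]); s=env.state(); R0=R.from_euler('xyz',s['tcp_rot']); a=R0.apply([0,-.8184,.5746])
    for k in range(0,100,10):
        q,e=ik(s['eef_pos']+a*k,R0,q); print(k,(s['eef_pos']+a*k).round(),q.round(3),round(e,4))
E
python3 kin.py
```

```text
[-44.7 601.1 574.7 111.7 505.2 539.1]
[[ 61.3 -24.2   3.1]
 [ 15.6 -65.8  -5.5]
 [-58.9 -31.3  -3.9]
 [ 19.7 -63.9   4.9]
 [-23.9 -61.4   0.2]
 [ 13.8 -54.1   1.2]]
[array([0.   , 2.221, 2.221]), array([0.003, 2.221, 2.218]), array([-0.   , -2.221, -2.221]), array([ 0.   , -2.221, -2.221]), array([ 0.   , -2.221, -2.221]), array([ 0.   , -2.221, -2.221])]
0 [442. 126. 109.] [ 0.287  0.407  2.248 -0.035  0.227 -1.505] 0.0
10 [434. 124. 116.] [ 0.287  0.384  2.262 -0.034  0.236 -1.505] 0.0
20 [427. 122. 122.] [ 0.288  0.36   2.275 -0.034  0.246 -1.505] 0.0
30 [419. 120. 128.] [ 0.289  0.336  2.289 -0.033  0.257 -1.504] 0.0
40 [412. 118. 135.] [ 0.29   0.311  2.302 -0.033  0.269 -1.504] 0.0
50 [404. 116. 141.] [ 0.291  0.285  2.314 -0.032  0.282 -1.504] 0.0
60 [397. 114. 148.] [ 0.292  0.259  2.326 -0.031  0.296 -1.503] 0.0
70 [390. 112. 154.] [ 0.293  0.232  2.338 -0.031  0.311 -1.503] 0.0
80 [382. 110. 161.] [ 0.294  0.204  2.349 -0.03   0.328 -1.503] 0.0
90 [375. 108. 167.] [ 0.295  0.176  2.36  -0.03   0.345 -1.502] 0.0
```

```bash
sed -i 's/a1,d,L2,e,L3,Lt=p/a1,d,L2,e,L3,Lt,yo=p/; s/T.apply(\[a1,0,d\])/T.apply([a1,yo,d])/; s/\[0,400,400,0,400,300\]/[0,400,400,0,400,300,0]/g' kin.py; python3 kin.py
```

```text
[ -0.  197.  586.8  43.1 411.1 253.   65.9]
[[-0. -0.  0.]
 [-0. -0. -0.]
 [-0.  0. -0.]
 [ 0. -0.  0.]
 [ 0. -0.  0.]
 [ 0.  0.  0.]]
[array([0.   , 2.221, 2.221]), array([0.003, 2.221, 2.218]), array([-0.   , -2.221, -2.221]), array([ 0.   , -2.221, -2.221]), array([ 0.   , -2.221, -2.221]), array([ 0.   , -2.221, -2.221])]
0 [442. 126. 109.] [ 0.113  0.406  2.242  0.157  0.238 -1.859] 0.0
10 [434. 124. 116.] [ 0.11   0.384  2.254  0.153  0.249 -1.858] 0.0
20 [427. 122. 122.] [ 0.107  0.363  2.264  0.15   0.259 -1.857] 0.0
30 [419. 120. 128.] [ 0.104  0.341  2.275  0.146  0.271 -1.856] 0.0
40 [412. 118. 135.] [ 0.101  0.318  2.285  0.143  0.284 -1.856] 0.0
50 [404. 116. 141.] [ 0.097  0.295  2.294  0.139  0.297 -1.855] 0.0
60 [397. 114. 148.] [ 0.094  0.272  2.303  0.136  0.312 -1.855] 0.0
70 [390. 112. 154.] [ 0.09   0.248  2.312  0.133  0.327 -1.854] 0.0
80 [382. 110. 161.] [ 0.086  0.224  2.32   0.13   0.344 -1.854] 0.0
90 [375. 108. 167.] [ 0.082  0.2    2.327  0.126  0.361 -1.855] 0.0
```

Kinematic fit is exact, and the withdrawal is reachable. Pulling out slowly along the bore.

{"name": "move_arm", "arguments": {"rows": [{"tx": 0, "ty": -0.41, "tz": 0.29, "rx": 0, "ry": 0, "rz": 0, "grip": 0}, {"tx": 0, "ty": -0.82, "tz": 0.57, "rx": 0, "ry": 0, "rz": 0, "grip": 0}, {"tx": 0, "ty": -0.82, "tz": 0.57, "rx": 0, "ry": 0, "rz": 0, "grip": 0}, {"tx": 0, "ty": -0.82, "tz": 0.57, "rx": 0, "ry": 0, "rz": 0, "grip": 0}]}}

```text
t: 11.6
eef_pos: [414.6, 118.9, 132.2]
tcp_rot: [-1.831, -0.001, 1.825]
ft_force: [-0.3, 0.3, -1.7]
opening: 0.228
```

{"name": "move_arm", "arguments": {"rows": [{"tx": 0, "ty": -0.82, "tz": 0.57, "rx": 0, "ry": 0, "rz": 0, "grip": 0}, {"tx": 0, "ty": -0.82, "tz": 0.57, "rx": 0, "ry": 0, "rz": 0, "grip": 0}, {"tx": 0, "ty": -0.82, "tz": 0.57, "rx": 0, "ry": 0, "rz": 0, "grip": 0}, {"tx": 0, "ty": -0.82, "tz": 0.57, "rx": 0, "ry": 0, "rz": 0, "grip": 0}, {"tx": 0, "ty": -0.82, "tz": 0.57, "rx": 0, "ry": 0, "rz": 0, "grip": 0}, {"tx": 0, "ty": -0.41, "tz": 0.29, "rx": 0, "ry": 0, "rz": 0, "grip": 0}, {"tx": 0, "ty": 0, "tz": 0, "rx": 0, "ry": 0, "rz": 0, "grip": 0}, {"tx": 0, "ty": 0, "tz": 0, "rx": 0, "ry": 0, "rz": 0, "grip": 0}]}}

```text
t: 12.27
eef_pos: [375.3, 108.5, 167.4]
tcp_rot: [-1.832, -0.001, 1.825]
ft_force: [-0.5, -0.6, -1.8]
opening: 0.227
```

```bash
python3 - <<'E'
from h import *
c,im,d=snap('side','side6'); s=env.state(); print(s['eef_pos'],s['tcp_rot'],s['t'],s['ft_force'],s['opening'],s['joints'])
cv2.imwrite('pics/z6.png',cv2.resize(im[120:330,240:460],None,fx=3.5,fy=2.8,interpolation=cv2.INTER_CUBIC))
snap('wrist','w6')
E
```

```text
[375.37979825 108.48281652 167.10788524] [-1.83162220e+00 -5.94535041e-04  1.82452124e+00] 12.3167 [-0.32979291  0.91239052 -1.07461053] 0.2323518303149273 [ 0.08258193  0.19999017  2.32572253  0.12613834  0.36142272 -1.85417574]
```

View pics/z6.png

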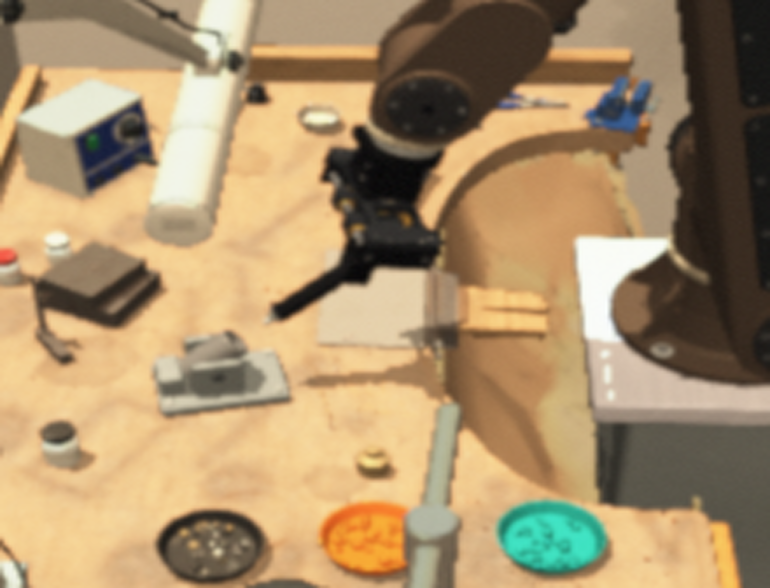

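View pics/w6.png

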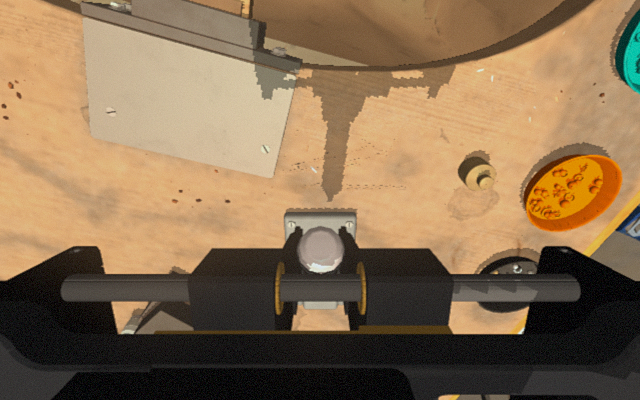

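```bash
python3 - <<'E'
from kin import *
s=env.state(); R0=R.from_euler('xyz',s['tcp_rot']); p=s['eef_pos']
c,im,d=load('side6'); P=cloud(c,d)
def proj(x):
    f=200/np.tan(np.radians(c['vf'])/2); y=R.from_euler('xyz',c['rot']).inv().apply(x-c['eye']); return np.array([c['cx']+f*y[0]/-y[2],c['cy']-f*y[1]/-y[2]])
for e in (36,38,39.3,41):
    a=R.from_euler('z',14.6,degrees=True).apply([-np.cos(np.radians(e)),0,np.sin(np.radians(e))])
    print(e,[proj(p-a*L).round(1) for L in (110,115,120)])
g=im.max(2)
m=(abs(P[...,0]-430)<50)&(abs(P[...,1]-122)<25)&(P[...,2]>85)&(P[...,2]<150)&(g<90); q=P[m]; print(len(q)); 
if len(q)>8:
  o=q.mean(0);u,S,v=np.linalg.svd(q-o); print(v[0],np.degrees(np.arcsin(abs(v[0][2]))),o)
# IK for finals
q0=s['joints']
for az in range(-20,110,10):
    n=np.array([np.cos(np.radians(az)),np.sin(np.radians(az)),0]); T=tilt(az+90,15+39.3); pos=np.array([488.7,397,100])-115*n
    qq,e=ik(pos,T,q0); print(az,pos.round(),qq.round(2),round(e,3))
E
```

```text
36 [array([315.1, 233.1]), array([313.9, 234. ]), array([312.7, 234.8])]
38 [array([315.8, 233.7]), array([314.7, 234.6]), array([313.5, 235.5])]
39.3 [array([316.3, 234.1]), array([315.2, 235. ]), array([314.1, 235.9])]
41 [array([317. , 234.6]), array([315.9, 235.5]), array([314.8, 236.4])]
92
[ 0.77115271  0.19442036 -0.60623776] 37.31796259095332 [426.12198336 129.53284197 130.48042658]
-20 [381. 436. 100.] [ 1.07  0.72  1.86 -1.13  0.99  0.78] 0.157
-10 [375. 417. 100.] [ 1.04  0.66  1.93 -1.13  0.87  0.64] 0.28
0 [374. 397. 100.] [ 0.97  0.6   2.01 -1.13  0.71  0.46] 0.39
10 [375. 377. 100.] [ 0.87  0.53  2.09 -1.13  0.48  0.21] 0.473
20 [381. 358. 100.] [ 0.6   0.46  2.21  1.31  0.06 -2.69] 0.551
30 [389. 340. 100.] [ 0.56  0.46  2.22  1.15  0.06 -2.69] 0.521
40 [401. 323. 100.] [ 0.53  0.46  2.22  0.99  0.06 -2.69] 0.519
50 [415. 309. 100.] [ 0.5   0.46  2.21  0.83  0.06 -2.69] 0.546
60 [431. 297. 100.] [ 0.46  0.47  2.19  0.67  0.08 -2.69] 0.597
70 [449. 289. 100.] [ 0.41  0.48  2.13  0.52  0.18 -2.69] 0.66
80 [469. 284. 100.] [ 0.39  0.5   2.07  0.4   0.28 -2.69] 0.732
90 [489. 282. 100.] [ 0.37  0.52  2.    0.29  0.38 -2.69] 0.812
100 [509. 284. 100.] [ 0.37  0.55  1.93  0.2   0.47 -2.69] 0.897
```

```bash
python3 - <<'E'
from kin import *
rng=np.random.default_rng(0)
for z in (100,140):
 for az in range(-180,180,15):
    n=np.array([np.cos(np.radians(az)),np.sin(np.radians(az)),0]); T=tilt(az+90,15+38.5-3); pos=np.array([488.7,397,z])-110*n
    best=(None,9)
    for k in range(25):
        q0=np.r_[rng.uniform(0,1.5),.5,2,rng.uniform(-1.1,4.2),rng.uniform(.1,2),rng.uniform(-2.6,2.6)]
        qq,e=ik(pos,T,q0)
        if e<best[1]: best=(qq,e)
        if e<1e-3: break
    print(z,az,pos.round(),best[0].round(2),round(best[1],3))
E
```

```text
100 -180 [599. 397. 100.] [0.39 1.1  0.87 0.33 1.99 1.96] 0.0
100 -165 [595. 425. 100.] [0.47 1.16 0.73 0.19 2.11 1.81] 0.0
100 -150 [584. 452. 100.] [0.56 1.19 0.65 0.03 2.18 1.61] 0.0
100 -135 [566. 475. 100.] [ 0.65  1.2   0.64 -0.13  2.18  1.41] 0.0
100 -120 [544. 492. 100.] [ 0.73  1.17  0.71 -0.28  2.1   1.22] 0.0
100 -105 [517. 503. 100.] [ 0.81  1.12  0.84 -0.41  1.97  1.07] 0.0
100 -90 [489. 507. 100.] [ 0.89  1.05  1.   -0.53  1.81  0.96] 0.0
100 -75 [460. 503. 100.] [ 0.95  0.97  1.19 -0.64  1.62  0.88] 0.0
100 -60 [434. 492. 100.] [ 1.01  0.9   1.39 -0.76  1.42  0.83] 0.0
100 -45 [411. 475. 100.] [ 1.05  0.82  1.6  -0.91  1.22  0.83] 0.0
100 -30 [393. 452. 100.] [ 1.07  0.75  1.81 -1.13  1.02  0.87] 0.0
100 -15 [382. 425. 100.] [ 1.03  0.67  1.91 -1.13  0.87  0.69] 0.178
100 0 [379. 397. 100.] [0.98 0.65 2.23 4.28 0.75 1.29] 0.044
100 15 [382. 369. 100.] [0.85 0.62 2.36 3.82 0.75 1.44] 0.0
100 30 [393. 342. 100.] [0.63 0.62 2.46 3.25 0.82 1.56] 0.0
100 45 [411. 319. 100.] [0.38 0.62 2.47 2.72 0.83 1.6 ] 0.0
100 60 [434. 302. 100.] [0.19 0.62 2.38 2.19 0.8  1.72] 0.0
100 7
[... 1239 characters left out ...]
.96 0.56 2.23 4.28 0.72 1.23] 0.089
140 15 [382. 369. 140.] [0.85 0.52 2.33 3.92 0.65 1.31] 0.0
140 30 [393. 342. 140.] [0.63 0.5  2.43 3.27 0.67 1.54] 0.0
140 45 [411. 319. 140.] [0.38 0.5  2.44 2.65 0.7  1.69] 0.0
140 60 [434. 302. 140.] [0.19 0.51 2.36 2.07 0.73 1.88] 0.0
140 75 [460. 291. 140.] [0.09 0.55 2.22 1.58 0.81 2.07] 0.0
140 90 [489. 287. 140.] [0.05 0.6  2.04 1.23 0.96 2.21] 0.0
140 105 [517. 291. 140.] [0.06 0.67 1.84 0.99 1.14 2.27] 0.0
140 120 [544. 302. 140.] [0.1  0.75 1.63 0.81 1.33 2.28] 0.0
140 135 [566. 319. 140.] [0.16 0.83 1.42 0.68 1.52 2.25] 0.0
140 150 [584. 342. 140.] [0.23 0.91 1.22 0.56 1.71 2.2 ] 0.0
140 165 [595. 369. 140.] [0.31 0.99 1.03 0.45 1.89 2.11] 0.0
```

```bash
cat > path.py <<'E'
from kin import *
def check(s,pos,Rt,N,q):
    p0=np.array(s['eef_pos']);R0=R.from_euler('xyz',s['tcp_rot']);w=(R0.inv()*Rt).as_rotvec()
    for i in range(1,N+1):
        Ti=R0*R.from_rotvec(w*i/N); pp=p0+(np.array(pos)-p0)*i/N; q2,e=ik(pp,Ti,q)
        a=Ti.apply([0,-.8,.6]); nose=pp-110*a  # approx
        wr=pp-253*Ti.as_matrix()[:,1]
        if i%3==0 or i==N: print(i,pp.round(),q2.round(2),'dq',abs(q2-q).max().round(2),round(e,4),'nose',nose.round(),'wrist',wr.round(), 'tot',np.linalg.norm(w).round(2))
        q=q2
    return q
E
python3 - <<'E'
from path import *
c,im,d=load('scene0'); P1=cloud(c,d); c,im,d=load('side2'); P2=cloud(c,d)
for P in (P2,):
  for z in range(60,460,50):
    m=(P[...,0]>100)&(P[...,0]<520)&(P[...,1]>480)&(P[...,1]<720)&(P[...,2]>z)&(P[...,2]<z+50)
    if m.sum()>3: print(z,m.sum(),np.percentile(P[m],[2,98],axis=0).round())
s=env.state(); q=s['joints']
W=[([378,115,240],tilt(100,18),6),([370,300,240],tilt(75,35),8),([394,463,240],tilt(55,53.5),8),([398,460,115],tilt(55,53.5),5)]
for pos,T,N in W:
    q=check(s,pos,T,N,q); s=dict(eef_pos=pos,tcp_rot=T.as_euler('xyz'))
E
```

```text
60 420 [[228. 634.  72.]
 [438. 715. 106.]]
110 45 [[230. 645. 111.]
 [384. 710. 143.]]
160 49 [[255. 628. 168.]
 [381. 719. 208.]]
210 178 [[250. 703. 216.]
 [419. 720. 258.]]
260 2420 [[177. 653. 264.]
 [437. 719. 306.]]
310 86 [[291. 696. 311.]
 [321. 716. 358.]]
360 343 [[288. 575. 364.]
 [321. 717. 410.]]
410 270 [[291. 582. 410.]
 [321. 716. 422.]]
3 [377. 112. 203.] [ 0.1   0.12  2.28  0.07  0.45 -1.75] dq 0.03 0.0 nose [463. 130. 138.] wrist [307.  97. 446.] tot 0.1
6 [378. 115. 240.] [ 0.12  0.05  2.24  0.04  0.54 -1.66] dq 0.03 0.0 nose [467. 131. 177.] wrist [301. 101. 481.] tot 0.1
3 [375. 184. 240.] [ 0.4   0.09  2.23 -0.39  0.46 -0.86] dq 0.29 0.0 nose [471. 185. 187.] wrist [271. 187. 470.] tot 0.53
6 [372. 254. 240.] [ 0.67  0.17  2.17 -0.79  0.57 -0.12] dq 0.21 0.0 nose [472. 238. 198.] wrist [244. 276. 457.] tot 0.53
8 [370. 300. 240.] [ 0.81  0.24  2.11 -0.91  0.69  0.2 ] dq 0.14 0.0 nose [471. 273. 206.] wrist [230. 338. 447.] tot 0.53
3 [379. 361. 240.] [ 0.95  0.37  1.97 -0.98  0.91  0.44] dq 0.07 0.0 nose [479. 320. 219.] wrist [224. 428. 428.] tot 0.47
6 [388. 422. 240.] [ 1.05  0.5   1.79 -0.99  1.13  0.58] dq 0.07 0.0 nose [483. 367. 232.] wrist [224. 519. 406.] tot 0.47
8 [394. 463. 240.] [ 1.09  0.59  1.66 -0.99  1.27  0.64] dq 0.07 0.0 nose [484. 400. 241.] wrist [227. 580. 390.] tot 0.47
3 [396. 461. 165.] [ 1.09  0.69  1.71 -1.03  1.19  0.77] dq 0.04 0.0 nose [487. 398. 166.] wrist [230. 578. 315.] tot 0.0
5 [398. 460. 115.] [ 1.08  0.76  1.73 -1.07  1.14  0.86] dq 0.04 0.0 nose [488. 397. 116.] wrist [231. 577. 265.] tot 0.0
```

```bash
cat > wp.py <<'E'
from path import *
n=lambda az:np.array([np.cos(np.radians(az)),np.sin(np.radians(az)),0])
F=np.array([485,390,112])-110*n(-30)
W=[([378,115,240],tilt(104.6,15),4),([370,290,170],tilt(78,33),18),(F,tilt(60,53.5),10)]
E
python3 - <<'E'
from wp import *
s=env.state(); q=s['joints']; print(F)
for pos,T,N in W:
    q=check(s,pos,T,N,q); s=dict(eef_pos=pos,tcp_rot=T.as_euler('xyz'))
s=env.state()
for pos,T,N in W: s=line(s,pos,T,N,0,2)
E
```

```text
[389.73720558 445.         112.        ]
3 [377. 113. 222.] [ 0.1   0.09  2.24  0.08  0.55 -1.79] dq 0.06 0.0 nose [461. 135. 154.] wrist [314.  97. 466.] tot 0.0
4 [378. 115. 240.] [ 0.1   0.06  2.21  0.07  0.61 -1.77] dq 0.06 0.0 nose [462. 137. 172.] wrist [315.  98. 484.] tot 0.0
3 [377. 144. 228.] [ 0.21  0.09  2.24 -0.04  0.51 -1.5 ] dq 0.1 0.0 nose [465. 159. 165.] wrist [299. 133. 469.] tot 0.56
6 [375. 173. 217.] [ 0.33  0.12  2.26 -0.24  0.42 -1.14] dq 0.13 0.0 nose [468. 182. 158.] wrist [285. 168. 453.] tot 0.56
9 [374. 202. 205.] [ 0.45  0.17  2.26 -0.52  0.38 -0.69] dq 0.16 0.0 nose [470. 204. 151.] wrist [271. 204. 436.] tot 0.56
12 [373. 232. 193.] [ 0.57  0.22  2.26 -0.81  0.39 -0.24] dq 0.15 0.0 nose [471. 225. 145.] wrist [258. 242. 419.] tot 0.56
15 [371. 261. 182.] [ 0.67  0.28  2.24 -1.02  0.44  0.13] dq 0.11 0.0 nose [472. 247. 139.] wrist [246. 280. 401.] tot 0.56
18 [370. 290. 170.] [ 0.77  0.35  2.21 -1.13  0.52  0.4 ] dq 0.07 0.0025 nose [471. 269. 132.] wrist [235. 319. 382.] tot 0.56
3 [376. 336. 153.] [ 0.89  0.46  2.1  -1.13  0.69  0.57] dq 0.06 0.0398 
[... 2570 characters left out ...]
5, "ty": 0.32, "tz": 0.52, "rx": -0.035, "ry": 0.023, "rz": 0.022, "grip": 0}, {"tx": 1.54, "ty": 0.26, "tz": 0.57, "rx": -0.035, "ry": 0.023, "rz": 0.022, "grip": 0}, {"tx": 1.54, "ty": 0.21, "tz": 0.61, "rx": -0.035, "ry": 0.023, "rz": 0.022, "grip": 0}, {"tx": 1.53, "ty": 0.15, "tz": 0.65, "rx": -0.035, "ry": 0.023, "rz": 0.022, "grip": 0}, {"tx": 1.51, "ty": 0.1, "tz": 0.69, "rx": -0.035, "ry": 0.023, "rz": 0.022, "grip": 0}, {"tx": 1.5, "ty": 0.04, "tz": 0.73, "rx": -0.035, "ry": 0.023, "rz": 0.022, "grip": 0}, {"tx": 1.48, "ty": -0.02, "tz": 0.76, "rx": -0.035, "ry": 0.023, "rz": 0.022, "grip": 0}, {"tx": 1.46, "ty": -0.08, "tz": 0.8, "rx": -0.035, "ry": 0.023, "rz": 0.022, "grip": 0}]
```

```bash
python3 - <<'E'
from path import *
q0=env.state()['joints']; out=[]
for z in (100,120):
 for az in range(-60,100,10):
  for ro in range(-60,61,15):
    n=np.array([np.cos(np.radians(az)),np.sin(np.radians(az)),0])
    T=R.from_rotvec(n*np.radians(ro))*tilt(az+90,53.5); pos=np.array([487,394,z])-110*n
    for st in ([1.05,.7,1.8,-.9,1.1,.7],[.5,.5,2.2,.2,.5,-1.5]):
        qq,e=ik(pos,T,np.array(st))
        if e<1e-3:
            mg=np.minimum(qq-LO,HI-qq).min(); wr=pos-253*T.as_matrix()[:,1]
            out.append((mg,z,az,ro,qq.round(2),pos.round(),wr.round()))
out.sort(key=lambda o:-o[0])
for o in out: 
    if o[0]>.12 and o[-1][1]<560: print(o)
E
python3 - <<'E'
from path import *
out=[]
for z in (100,125):
 for az in range(-70,100,10):
  for ro in range(-75,76,15):
    n=np.array([np.cos(np.radians(az)),np.sin(np.radians(az)),0])
    T=R.from_rotvec(n*np.radians(ro))*tilt(az+90,51); pos=np.array([485,390,z])-110*n
    for st in ([1.05,.7,1.8,-.9,1.1,.7],[.5,.5,2.2,.2,.5,-1.5],[.6,.6,2.4,2.8,.8,1.6]):
        qq,e=ik(pos,T,np.array(st))
        if e<2e-3:
            mg=np.minimum(qq-LO,HI-qq).min(); wr=pos-253*T.as_matrix()[:,1]
            out.append((round(mg,2),z,az,ro,qq.round(2),pos.round(),wr.round()))
out.sort(key=lambda o:-o[0])
print(len(out))
k=0
for o in out: 
    if o[0]>.03 and o[4][3]<1: print(o); k+=1
    if k>40: break
E
```

```text
324
(np.float64(0.62), 100, -70, -60, array([ 0.88,  1.19,  0.88, -0.51,  2.22, -0.05]), array([447., 493., 100.]), array([510., 725., 180.]))
(np.float64(0.62), 100, -70, -60, array([ 0.88,  1.19,  0.88, -0.51,  2.22, -0.05]), array([447., 493., 100.]), array([510., 725., 180.]))
(np.float64(0.62), 100, -70, -45, array([ 0.9 ,  1.12,  0.97, -0.51,  2.05,  0.17]), array([447., 493., 100.]), array([486., 717., 213.]))
(np.float64(0.62), 100, -70, -45, array([ 0.9 ,  1.12,  0.97, -0.51,  2.05,  0.17]), array([447., 493., 100.]), array([486., 717., 213.]))
(np.float64(0.62), 125, -70, -45, array([ 0.9 ,  1.09,  0.97, -0.51,  2.08,  0.15]), array([447., 493., 125.]), array([486., 717., 238.]))
(np.float64(0.62), 125, -70, -45, array([ 0.9 ,  1.09,  0.97, -0.51,  2.08,  0.15]), array([447., 493., 125.]), array([486., 717., 238.]))
(np.float64(0.61), 125, -70, -60, array([ 0.88,  1.16,  0.88, -0.52,  2.25, -0.07]), array([447., 493., 125.]), array([510., 725., 205.]))
(np.float64(0.61), 125, -70, -60, array([ 0.88,  1.16,  0.88, -0.52,  2.25, -0.07]), array([447., 493., 125.]), array([510.
[... 3898 characters left out ...]
254.]))
(np.float64(0.46), 125, -60, -75, array([ 0.93,  1.17,  0.96, -0.67,  2.27, -0.35]), array([430., 485., 125.]), array([465., 732., 166.]))
(np.float64(0.46), 125, -60, -75, array([ 0.93,  1.17,  0.96, -0.67,  2.27, -0.35]), array([430., 485., 125.]), array([465., 732., 166.]))
(np.float64(0.46), 125, -60, -15, array([ 0.99,  0.91,  1.3 , -0.67,  1.6 ,  0.56]), array([430., 485., 125.]), array([367., 676., 279.]))
(np.float64(0.46), 125, -60, -15, array([ 0.99,  0.91,  1.3 , -0.67,  1.6 ,  0.56]), array([430., 485., 125.]), array([367., 676., 279.]))
(np.float64(0.45), 100, -70, 0, array([ 0.98,  0.94,  1.28, -0.68,  1.55,  0.87]), array([447., 493., 100.]), array([380., 678., 259.]))
```

```bash
python3 - <<'E'
from path import *
out=[]
for z in (110,140):
 for az in range(-45,111,10):
  for ro in range(-60,61,20):
    n=np.array([np.cos(np.radians(az)),np.sin(np.radians(az)),0])
    T=R.from_rotvec(n*np.radians(ro))*tilt(az+90,50); pos=np.array([485,390,z])-110*n
    for st in ([1.05,.7,1.8,-.9,1.1,.7],[.5,.5,2.2,.2,.5,-1.5],[.6,.6,2.4,2.8,.8,1.6]):
        qq,e=ik(pos,T,np.array(st))
        if e<2e-3:
            mg=np.minimum(qq-LO,HI-qq).min(); wr=pos-253*T.as_matrix()[:,1]
            out.append((round(float(mg),2),z,az,ro,qq.round(2),pos.round(),wr.round()))
out.sort(key=lambda o:(o[2],o[3]))
last=None
for o in out: 
    if o[0]>.05 and o[6][1]<600 and abs(o[3])<=40 and (o[1:4],tuple(o[4]))!=last and o[1]==110: print(*o)
    last=(o[1:4],tuple(o[4]))
E
```

```text
0.09 110 -35 0 [ 1.07  0.74  1.76 -1.04  1.08  0.84] [395. 453. 110.] [236. 564. 273.]
0.13 110 -25 -20 [ 1.07  0.76  1.75 -1.    1.17  0.46] [385. 436. 110.] [233. 569. 263.]
0.07 110 -15 -40 [ 1.1   0.8   1.77 -1.06  1.28  0.17] [379. 418. 110.] [219. 570. 235.]
0.31 110 -15 40 [0.99 0.7  2.29 3.97 0.95 2.27] [379. 418. 110.] [164. 368. 235.]
0.23 110 -5 20 [0.95 0.63 2.28 4.05 0.76 1.78] [375. 400. 110.] [177. 361. 263.]
0.31 110 -5 40 [0.88 0.7  2.4  3.62 1.02 2.38] [375. 400. 110.] [173. 312. 235.]
0.06 110 5 0 [0.94 0.6  2.27 4.22 0.72 1.26] [375. 380. 110.] [182. 364. 273.]
0.41 110 5 20 [0.84 0.62 2.38 3.67 0.8  1.92] [375. 380. 110.] [187. 308. 263.]
0.28 110 5 40 [0.73 0.71 2.49 3.28 1.11 2.41] [375. 380. 110.] [191. 259. 235.]
0.42 110 15 0 [0.84 0.59 2.37 3.82 0.72 1.42] [379. 362. 110.] [192. 311. 273.]
0.33 110 15 20 [0.7  0.62 2.46 3.3  0.86 2.  ] [379. 362. 110.] [206. 258. 263.]
0.25 110 15 40 [0.55 0.72 2.54 2.94 1.17 2.38] [379. 362. 110.] [219. 210. 235.]
0.36 110 25 -20 [0.85 0.62 2.38 3.92 0.81 1.  ] [385. 344. 110.] [186. 312. 263.]
0.35 110 25 0 [0.7  0.59 2.4
[... 2355 characters left out ...]
12 1.06 2.54] [475. 280. 110.] [514.  82. 263.]
0.53 110 95 -40 [0.03 0.7  2.26 1.9  0.99 0.94] [495. 280. 110.] [407.  78. 235.]
0.66 110 95 -20 [0.04 0.65 2.13 1.52 0.89 1.58] [495. 280. 110.] [456.  82. 263.]
0.53 110 95 0 [0.04 0.67 1.99 1.17 0.98 2.16] [495. 280. 110.] [511.  87. 273.]
0.1 110 95 20 [0.05 0.73 1.86 0.96 1.18 2.59] [495. 280. 110.] [567.  92. 263.]
0.66 110 105 -40 [0.01 0.71 2.13 1.64 1.01 1.08] [513. 284. 110.] [463.  69. 235.]
0.79 110 105 -20 [0.03 0.69 2.   1.29 0.98 1.68] [513. 284. 110.] [510.  82. 263.]
0.48 110 105 0 [0.05 0.71 1.86 1.   1.1  2.21] [513. 284. 110.] [564.  97. 273.]
0.08 110 105 20 [0.07 0.77 1.72 0.83 1.3  2.61] [513. 284. 110.] [617. 111. 263.]
```

```bash
python3 - <<'E'
from path import *
c,im,d=load('side2'); P=cloud(c,d)
m=(P[...,0]>270)&(P[...,0]<340)&(P[...,1]>520)&(P[...,1]<720)&(P[...,2]>330)&(P[...,2]<440)
q=P[m]; print(len(q),np.percentile(q,[1,10,50,90,99],axis=0).round()); tip=q[q[:,1]<590]; print('tip',tip.min(0),tip.max(0))
bar=np.array([[306,y,z] for y in range(572,720,4) for z in (385,395,405)])
def seg(qq):
    a1,dd,L2,e,L3,Lt,yo=PM
    T=R.from_euler('z',qq[0]); x=T.apply([a1,yo,dd]); T=T*R.from_euler('y',qq[1]); x=x+T.apply([0,0,L2]); T=T*R.from_euler('y',qq[2]); x=x+T.apply([e,0,0]); w=x+T.apply([0,0,L3]); return x,w
def dist(qq):
    a,b=seg(qq); pts=a+(b-a)*np.linspace(0,1,80)[:,None]; D=np.linalg.norm(pts[:,None]-bar[None],axis=2); i=np.unravel_index(D.argmin(),D.shape); return D.min().round(),pts[i[0]].round()
for az,ro,z in ((-35,0,110),(-35,0,90),(-30,-10,110),(-25,-20,110),(-15,-40,110),(-30,0,130)):
    n=np.array([np.cos(np.radians(az)),np.sin(np.radians(az)),0])
    T=R.from_rotvec(n*np.radians(ro))*tilt(az+90,51); pos=np.array([482,385,z])-110*n
    qq,e=ik(pos,T,np.array([1.05,.7,1.8,-.9,1.1,.7])); print(az,ro,z,qq.round(2),round(e,4),dist(qq),seg(qq)[0].round())
print('start',dist(np.array(D[0][1])),seg(np.array(D[0][1])))
E
```

```text
662 [[288. 575. 335.]
 [293. 598. 369.]
 [300. 694. 409.]
 [316. 713. 419.]
 [322. 718. 422.]]
tip [288.21554981 569.73361714 396.31626159] [304.00694924 589.81993756 413.71484942]
-35 0 110 [ 1.07  0.75  1.77 -1.06  1.09  0.86] 0.0 (np.float64(121.0), array([212., 526., 324.])) [116. 350. 603.]
-35 0 90 [ 1.07  0.78  1.78 -1.07  1.07  0.89] 0.0 (np.float64(128.0), array([207., 518., 323.])) [122. 361. 592.]
-30 -10 110 [ 1.07  0.75  1.77 -1.03  1.13  0.66] 0.0 (np.float64(122.0), array([211., 528., 322.])) [116. 352. 601.]
-25 -20 110 [ 1.08  0.76  1.77 -1.02  1.17  0.48] 0.0 (np.float64(126.0), array([206., 525., 324.])) [116. 357. 597.]
-15 -40 110 [ 1.1   0.8   1.79 -1.08  1.28  0.2 ] 0.0 (np.float64(146.0), array([188., 515., 321.])) [115. 373. 583.]
-30 0 130 [ 1.07  0.69  1.83 -1.11  1.05  0.84] 0.0 (np.float64(130.0), array([206., 520., 319.])) [103. 329. 624.]
start (np.float64(153.0), array([177., 600., 486.])) (array([ 37.38963513, 262.67017705, 676.00827718]), array([176.79959878, 599.5273478 , 486.10904497]))
```

```bash
python3 - <<'E'
from path import *
a1,dd,L2,e,L3,Lt,yo=PM
for tag,qq in (('side0',D[0][1]),('side2',[-.930778,.253312,1.930702,-.00029,.957173,-.492678]),('side6',[0.08258193,0.19999017,2.32572253,0.12613834,0.36142272,-1.85417574])):
    T=R.from_euler('z',qq[0])*R.from_euler('y',qq[1]+qq[2])
    x=R.from_euler('z',qq[0]).apply([a1,yo,dd])+(R.from_euler('z',qq[0])*R.from_euler('y',qq[1])).apply([0,0,L2])
    c,im,d=load(tag); P=cloud(c,d); hsv=cv2.cvtColor(im,cv2.COLOR_BGR2HSV); br=(hsv[...,1]>60)&(P[...,2]>250)
    L=T.inv().apply((P.reshape(-1,3)-x)).reshape(P.shape)
    for z in range(-100,520,40):
        m=(L[...,2]>z)&(L[...,2]<z+40)&(np.hypot(L[...,0]-e,L[...,1])<150)
        if m.sum()>20: print(tag,z,m.sum(),np.percentile(L[m][:,:2],[2,98],axis=0).round().tolist())
E
```

```text
side0 -60 326 [[-58.0, -68.0], [-40.0, 110.0]]
side0 -20 1254 [[-64.0, -71.0], [-54.0, 104.0]]
side0 20 2190 [[-59.0, -71.0], [7.0, 122.0]]
side0 60 2323 [[-41.0, -54.0], [144.0, 144.0]]
side0 100 1045 [[-35.0, -61.0], [22.0, 64.0]]
side0 140 1078 [[-29.0, -61.0], [22.0, 63.0]]
side0 180 1068 [[-24.0, -59.0], [27.0, 62.0]]
side0 220 1046 [[-19.0, -52.0], [31.0, 58.0]]
side0 260 1007 [[-14.0, -53.0], [43.0, 61.0]]
side0 300 1417 [[-5.0, -57.0], [82.0, 61.0]]
side0 340 541 [[-5.0, -60.0], [73.0, 62.0]]
side0 380 1135 [[-6.0, -59.0], [33.0, 67.0]]
side0 420 1824 [[-3.0, -58.0], [87.0, 65.0]]
side0 460 931 [[63.0, -120.0], [171.0, 32.0]]
side0 500 394 [[65.0, -111.0], [184.0, 37.0]]
side2 -100 359 [[-18.0, -40.0], [23.0, 144.0]]
side2 -60 1805 [[-15.0, -66.0], [122.0, 144.0]]
side2 -20 180 [[56.0, -60.0], [163.0, 107.0]]
side2 20 23 [[55.0, -30.0], [61.0, 16.0]]
side2 260 115 [[5.0, 47.0], [81.0, 66.0]]
side2 300 193 [[2.0, 55.0], [87.0, 66.0]]
side2 340 189 [[1.0, 54.0], [89.0, 68.0]]
side2 380 309 [[1.0, -9.0], [152.0, 71.0]]
side2 420 373 [[12.0, -17.0], [188.0, 69.0]]
side2 460 165 [[103.0, 4.0], [191.0, 36.0]]
side2 500 122 [[138.0, 10.0], [188.0, 69.0]]
side6 -100 44 [[-16.0, 15.0], [12.0, 142.0]]
side6 -60 560 [[-57.0, -35.0], [7.0, 128.0]]
side6 -20 430 [[-62.0, -67.0], [101.0, 135.0]]
side6 20 290 [[-57.0, -60.0], [-30.0, 115.0]]
side6 60 444 [[-40.0, -30.0], [10.0, 135.0]]
side6 100 627 [[-33.0, -25.0], [48.0, 140.0]]
side6 140 664 [[-27.0, -20.0], [84.0, 139.0]]
side6 180 587 [[-23.0, -12.0], [118.0, 115.0]]
side6 220 516 [[-17.0, -6.0], [139.0, 88.0]]
side6 260 558 [[-13.0, -4.0], [86.0, 68.0]]
side6 300 507 [[-7.0, -54.0], [77.0, 69.0]]
side6 340 553 [[-9.0, -55.0], [77.0, 70.0]]
side6 380 573 [[-11.0, -54.0], [79.0, 72.0]]
side6 420 275 [[-6.0, -47.0], [83.0, 72.0]]
side6 460 207 [[23.0, 5.0], [105.0, 46.0]]
side6 500 257 [[40.0, -32.0], [137.0, 91.0]]
```

```bash
cat > wp.py <<'E'
from path import *
n=lambda az:np.array([np.cos(np.radians(az)),np.sin(np.radians(az)),0])
az=-31
F=np.array([484,389,105])-110*n(az); TF=R.from_rotvec(n(az)*np.radians(-11))*tilt(az+90,52.5)
bar=np.array([[306,y,z] for y in range(572,720,4) for z in (385,395,405)])
def seg(qq):
    a1,dd,L2,e,L3,Lt,yo=PM
    T=R.from_euler('z',qq[0]); x=T.apply([a1,yo,dd]); T=T*R.from_euler('y',qq[1]); x=x+T.apply([0,0,L2]); T=T*R.from_euler('y',qq[2]); x=x+T.apply([e,0,0]); w=x+T.apply([0,0,L3]); return x,w
def dist(qq):
    a,b=seg(qq); pts=a+(b-a)*np.linspace(0,1,80)[:,None]; D=np.linalg.norm(pts[:,None]-bar[None],axis=2); return D.min().round()
W=[([378,115,240],tilt(104.6,15),4),([375,200,240],tilt(88,24),11),([372,300,225],tilt(73,36),9),(F,TF,12)]
E
python3 - <<'E'
from wp import *
import path
s=env.state(); q=s['joints']; print(F)
for pos,T,N in W:
    q=check(s,pos,T,N,q); print('bar',dist(q)); s=dict(eef_pos=pos,tcp_rot=T.as_euler('xyz'))
E
```

```text
[389.71159692 445.65418824 105.        ]
3 [377. 113. 222.] [ 0.1   0.09  2.24  0.08  0.55 -1.79] dq 0.06 0.0 nose [461. 135. 154.] wrist [314.  97. 466.] tot 0.0
4 [378. 115. 240.] [ 0.1   0.06  2.21  0.07  0.61 -1.77] dq 0.06 0.0 nose [462. 137. 172.] wrist [315.  98. 484.] tot 0.0
bar 480.0
3 [377. 138. 240.] [ 0.19  0.06  2.22 -0.02  0.55 -1.54] dq 0.08 0.0 nose [465. 154. 176.] wrist [302. 126. 481.] tot 0.33
6 [376. 161. 240.] [ 0.29  0.07  2.22 -0.14  0.51 -1.27] dq 0.1 0.0 nose [468. 170. 180.] wrist [290. 154. 478.] tot 0.33
9 [376. 185. 240.] [ 0.38  0.09  2.22 -0.3   0.49 -0.97] dq 0.1 0.0 nose [470. 186. 184.] wrist [279. 184. 474.] tot 0.33
11 [375. 200. 240.] [ 0.45  0.1   2.21 -0.41  0.49 -0.76] dq 0.1 0.0 nose [471. 197. 186.] wrist [272. 204. 471.] tot 0.33
bar 376.0
3 [374. 233. 235.] [ 0.59  0.15  2.2  -0.68  0.51 -0.31] dq 0.14 0.0 nose [473. 221. 188.] wrist [256. 249. 458.] tot 0.33
6 [373. 267. 230.] [ 0.71  0.21  2.16 -0.87  0.59  0.04] dq 0.11 0.0 nose [473. 245. 190.] wrist [242. 296. 445.] tot 0.33
9 [372. 300. 225.] [ 0.82  0.28  2.12 -0.97  0.69  0.31] dq 0.08 0.0 nose [473. 269. 193.] wrist [230. 343. 430.] tot 0.33
bar 242.0
3 [376. 336. 195.] [ 0.91  0.41  2.05 -1.04  0.81  0.48] dq 0.05 0.0 nose [476. 298. 170.] wrist [228. 402. 389.] tot 0.41
6 [381. 373. 165.] [ 0.98  0.53  1.97 -1.06  0.92  0.58] dq 0.04 0.0 nose [480. 328. 147.] wrist [228. 460. 346.] tot 0.41
9 [385. 409. 135.] [ 1.04  0.66  1.86 -1.05  1.04  0.63] dq 0.04 0.0 nose [482. 358. 125.] wrist [229. 518. 302.] tot 0.41
12 [390. 446. 105.] [ 1.08  0.78  1.74 -1.03  1.16  0.66] dq 0.04 0.0 nose [484. 389. 104.] wrist [233. 574. 256.] tot 0.41
bar 121.0
```

```bash
python3 - <<'E'
from wp import *
s=env.state()
for pos,T,N in W[:2]: s=line(s,pos,T,N,0,2)
E
```

```text
[{"tx": 0.14, "ty": -1.74, "tz": -0.57, "rx": -0.0, "ry": -0.0, "rz": 0.0, "grip": 0}, {"tx": 0.14, "ty": -1.74, "tz": -0.57, "rx": -0.0, "ry": -0.0, "rz": 0.0, "grip": 0}, {"tx": 0.14, "ty": -1.74, "tz": -0.57, "rx": -0.0, "ry": -0.0, "rz": 0.0, "grip": 0}, {"tx": 0.14, "ty": -1.74, "tz": -0.57, "rx": -0.0, "ry": -0.0, "rz": 0.0, "grip": 0}]
[{"tx": 0.75, "ty": 0.04, "tz": -0.16, "rx": -0.014, "ry": 0.025, "rz": 0.009, "grip": 0}, {"tx": 0.76, "ty": 0.04, "tz": -0.14, "rx": -0.014, "ry": 0.025, "rz": 0.009, "grip": 0}, {"tx": 0.76, "ty": 0.03, "tz": -0.12, "rx": -0.014, "ry": 0.025, "rz": 0.009, "grip": 0}, {"tx": 0.77, "ty": 0.03, "tz": -0.1, "rx": -0.014, "ry": 0.025, "rz": 0.009, "grip": 0}, {"tx": 0.77, "ty": 0.02, "tz": -0.08, "rx": -0.014, "ry": 0.025, "rz": 0.009, "grip": 0}, {"tx": 0.77, "ty": 0.02, "tz": -0.07, "rx": -0.014, "ry": 0.025, "rz": 0.009, "grip": 0}, {"tx": 0.77, "ty": 0.01, "tz": -0.05, "rx": -0.014, "ry": 0.025, "rz": 0.009, "grip": 0}, {"tx": 0.77, "ty": 0.01, "tz": -0.03, "rx": -0.014, "ry": 0.025, "rz": 0.009, "grip": 0}, {"tx": 0.77, "ty": -0.0, "tz": -0.01, "rx": -0.014, "ry": 0.025, "rz": 0.009, "grip": 0}, {"tx": 0.77, "ty": -0.01, "tz": 0.01, "rx": -0.014, "ry": 0.025, "rz": 0.009, "grip": 0}, {"tx": 0.77, "ty": -0.01, "tz": 0.03, "rx": -0.014, "ry": 0.025, "rz": 0.009, "grip": 0}]
```

{"name": "move_arm", "arguments": {"rows": [{"tx": 0.14, "ty": -1.74, "tz": -0.57, "rx": 0, "ry": 0, "rz": 0, "grip": 0}, {"tx": 0.14, "ty": -1.74, "tz": -0.57, "rx": 0, "ry": 0, "rz": 0, "grip": 0}, {"tx": 0.14, "ty": -1.74, "tz": -0.57, "rx": 0, "ry": 0, "rz": 0, "grip": 0}, {"tx": 0.14, "ty": -1.74, "tz": -0.57, "rx": 0, "ry": 0, "rz": 0, "grip": 0}, {"tx": 0.75, "ty": 0.04, "tz": -0.15, "rx": -0.014, "ry": 0.025, "rz": 0.009, "grip": 0}, {"tx": 0.76, "ty": 0.04, "tz": -0.13, "rx": -0.014, "ry": 0.025, "rz": 0.009, "grip": 0}, {"tx": 0.76, "ty": 0.03, "tz": -0.1, "rx": -0.014, "ry": 0.025, "rz": 0.009, "grip": 0}, {"tx": 0.77, "ty": 0.03, "tz": -0.1, "rx": -0.014, "ry": 0.025, "rz": 0.009, "grip": 0}, {"tx": 0.77, "ty": 0.02, "tz": -0.1, "rx": -0.014, "ry": 0.025, "rz": 0.009, "grip": 0}, {"tx": 0.77, "ty": 0.02, "tz": -0.07, "rx": -0.014, "ry": 0.025, "rz": 0.009, "grip": 0}]}}

```text
t: 13.2
eef_pos: [375.9, 161.7, 239.7]
tcp_rot: [-1.916, 0.006, 1.664]
ft_force: [-0.0, -0.5, -1.3]
opening: 0.225
```

{"name": "move_arm", "arguments": {"rows": [{"tx": 0.77, "ty": 0.01, "tz": -0.05, "rx": -0.014, "ry": 0.025, "rz": 0.009, "grip": 0}, {"tx": 0.77, "ty": 0.01, "tz": -0.03, "rx": -0.014, "ry": 0.025, "rz": 0.009, "grip": 0}, {"tx": 0.77, "ty": 0, "tz": 0, "rx": -0.014, "ry": 0.025, "rz": 0.009, "grip": 0}, {"tx": 0.77, "ty": 0, "tz": 0, "rx": -0.014, "ry": 0.025, "rz": 0.009, "grip": 0}, {"tx": 0.77, "ty": 0, "tz": 0, "rx": -0.014, "ry": 0.025, "rz": 0.009, "grip": 0}]}}

```text
t: 13.62
eef_pos: [375.1, 200.2, 239.6]
tcp_rot: [-1.986, 0.002, 1.532]
ft_force: [0.2, -0.3, -1.0]
opening: 0.23
```

```bash
python3 - <<'E'
from wp import *
s=env.state(); print(s['eef_pos'],s['t'],s['joints'].round(2),s['opening'],s['ft_force'])
for pos,T,N in W[2:]: s=line(s,pos,T,N,0,2)
E
```

```text
[375.07876117 200.23818045 239.58221255] 13.6167 [ 0.45  0.1   2.21 -0.41  0.49 -0.75] 0.2299512689755877 [ 0.15405937 -0.31765235 -1.01198435]
[{"tx": 1.11, "ty": 0.12, "tz": 0.14, "rx": -0.023, "ry": 0.025, "rz": 0.014, "grip": 0}, {"tx": 1.1, "ty": 0.1, "tz": 0.17, "rx": -0.023, "ry": 0.025, "rz": 0.014, "grip": 0}, {"tx": 1.1, "ty": 0.08, "tz": 0.2, "rx": -0.023, "ry": 0.025, "rz": 0.014, "grip": 0}, {"tx": 1.1, "ty": 0.06, "tz": 0.22, "rx": -0.023, "ry": 0.025, "rz": 0.014, "grip": 0}, {"tx": 1.09, "ty": 0.03, "tz": 0.25, "rx": -0.023, "ry": 0.025, "rz": 0.014, "grip": 0}, {"tx": 1.09, "ty": 0.01, "tz": 0.28, "rx": -0.023, "ry": 0.025, "rz": 0.014, "grip": 0}, {"tx": 1.08, "ty": -0.01, "tz": 0.31, "rx": -0.023, "ry": 0.025, "rz": 0.014, "grip": 0}, {"tx": 1.07, "ty": -0.03, "tz": 0.33, "rx": -0.023, "ry": 0.025, "rz": 0.014, "grip": 0}, {"tx": 1.06, "ty": -0.05, "tz": 0.36, "rx": -0.023, "ry": 0.025, "rz": 0.014, "grip": 0}]
[{"tx": 1.2, "ty": 0.68, "tz": 0.76, "rx": -0.022, "ry": 0.003, "rz": 0.026, "grip": 0}, {"tx": 1.22, "ty": 0.64, "tz": 0.78, "rx": -0.022, "ry": 0.003, "rz
[... 209 characters left out ...]
5, "ty": 0.49, "tz": 0.83, "rx": -0.022, "ry": 0.003, "rz": 0.026, "grip": 0}, {"tx": 1.26, "ty": 0.44, "tz": 0.84, "rx": -0.022, "ry": 0.003, "rz": 0.026, "grip": 0}, {"tx": 1.27, "ty": 0.39, "tz": 0.86, "rx": -0.022, "ry": 0.003, "rz": 0.026, "grip": 0}, {"tx": 1.28, "ty": 0.33, "tz": 0.87, "rx": -0.022, "ry": 0.003, "rz": 0.026, "grip": 0}, {"tx": 1.28, "ty": 0.28, "tz": 0.88, "rx": -0.022, "ry": 0.003, "rz": 0.026, "grip": 0}, {"tx": 1.28, "ty": 0.23, "tz": 0.89, "rx": -0.022, "ry": 0.003, "rz": 0.026, "grip": 0}, {"tx": 1.29, "ty": 0.18, "tz": 0.9, "rx": -0.022, "ry": 0.003, "rz": 0.026, "grip": 0}, {"tx": 1.29, "ty": 0.13, "tz": 0.91, "rx": -0.022, "ry": 0.003, "rz": 0.026, "grip": 0}]
```

{"name": "move_arm", "arguments": {"rows": [{"tx": 1.11, "ty": 0.12, "tz": 0.14, "rx": -0.023, "ry": 0.025, "rz": 0.014, "grip": 0}, {"tx": 1.1, "ty": 0.1, "tz": 0.17, "rx": -0.023, "ry": 0.025, "rz": 0.014, "grip": 0}, {"tx": 1.1, "ty": 0.08, "tz": 0.2, "rx": -0.023, "ry": 0.025, "rz": 0.014, "grip": 0}, {"tx": 1.1, "ty": 0.06, "tz": 0.22, "rx": -0.023, "ry": 0.025, "rz": 0.014, "grip": 0}, {"tx": 1.09, "ty": 0.03, "tz": 0.25, "rx": -0.023, "ry": 0.025, "rz": 0.014, "grip": 0}, {"tx": 1.09, "ty": 0, "tz": 0.28, "rx": -0.023, "ry": 0.025, "rz": 0.014, "grip": 0}, {"tx": 1.08, "ty": 0, "tz": 0.3, "rx": -0.023, "ry": 0.025, "rz": 0.014, "grip": 0}, {"tx": 1.07, "ty": -0.03, "tz": 0.33, "rx": -0.023, "ry": 0.025, "rz": 0.014, "grip": 0}, {"tx": 1.06, "ty": -0.05, "tz": 0.36, "rx": -0.023, "ry": 0.025, "rz": 0.014, "grip": 0}]}}

```text
t: 14.37
eef_pos: [371.8, 300.4, 224.8]
tcp_rot: [-2.195, -0.001, 1.274]
ft_force: [0.3, 0.3, -2.0]
opening: 0.228
```

{"name": "move_arm", "arguments": {"rows": [{"tx": 1.2, "ty": 0.68, "tz": 0.76, "rx": -0.022, "ry": 0.003, "rz": 0.026, "grip": 0}, {"tx": 1.22, "ty": 0.64, "tz": 0.78, "rx": -0.022, "ry": 0.003, "rz": 0.026, "grip": 0}, {"tx": 1.23, "ty": 0.59, "tz": 0.8, "rx": -0.022, "ry": 0.003, "rz": 0.026, "grip": 0}, {"tx": 1.24, "ty": 0.54, "tz": 0.81, "rx": -0.022, "ry": 0.003, "rz": 0.026, "grip": 0}, {"tx": 1.25, "ty": 0.49, "tz": 0.83, "rx": -0.022, "ry": 0.003, "rz": 0.026, "grip": 0}, {"tx": 1.26, "ty": 0.44, "tz": 0.84, "rx": -0.022, "ry": 0.003, "rz": 0.026, "grip": 0}]}}

```text
t: 14.87
eef_pos: [380.4, 373.2, 164.0]
tcp_rot: [-2.333, 0.109, 1.161]
ft_force: [1.2, 0.3, -1.6]
opening: 0.223
```

```bash
python3 - <<'E'
from wp import *
s=env.state(); print(s['eef_pos'],s['t'],s['joints'].round(2),s['opening'],s['ft_force'])
snap('side','side7')
line(env.state(),F,TF,6,0,2)
E
```

```text
[380.35050159 373.21965712 163.98806469] 14.8667 [ 0.98  0.54  1.97 -1.06  0.92  0.57] 0.22272717332597572 [ 1.18409891  0.27937636 -1.64893396]
[{"tx": 1.24, "ty": 0.36, "tz": 0.8, "rx": -0.022, "ry": 0.004, "rz": 0.025, "grip": 0}, {"tx": 1.24, "ty": 0.31, "tz": 0.82, "rx": -0.022, "ry": 0.004, "rz": 0.025, "grip": 0}, {"tx": 1.25, "ty": 0.26, "tz": 0.83, "rx": -0.022, "ry": 0.004, "rz": 0.025, "grip": 0}, {"tx": 1.25, "ty": 0.22, "tz": 0.84, "rx": -0.022, "ry": 0.004, "rz": 0.025, "grip": 0}, {"tx": 1.25, "ty": 0.16, "tz": 0.85, "rx": -0.022, "ry": 0.004, "rz": 0.025, "grip": 0}, {"tx": 1.25, "ty": 0.11, "tz": 0.86, "rx": -0.022, "ry": 0.004, "rz": 0.025, "grip": 0}]
```

View pics/side7.png

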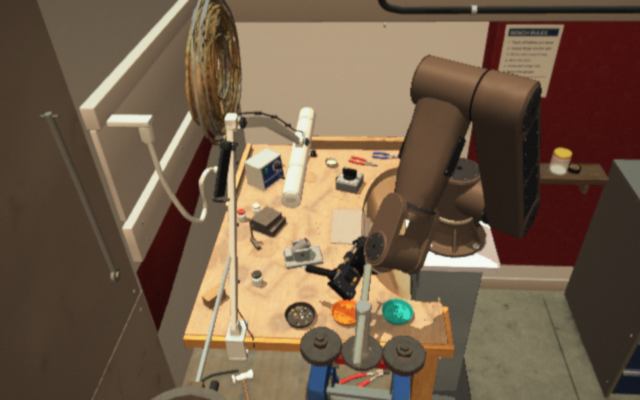

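{"name": "move_arm", "arguments": {"rows": [{"tx": 1.24, "ty": 0.36, "tz": 0.8, "rx": -0.022, "ry": 0.004, "rz": 0.025, "grip": 0}, {"tx": 1.24, "ty": 0.31, "tz": 0.82, "rx": -0.022, "ry": 0.004, "rz": 0.025, "grip": 0}, {"tx": 1.25, "ty": 0.26, "tz": 0.83, "rx": -0.022, "ry": 0.004, "rz": 0.025, "grip": 0}, {"tx": 1.25, "ty": 0.22, "tz": 0.84, "rx": -0.022, "ry": 0.004, "rz": 0.025, "grip": 0}, {"tx": 1.25, "ty": 0.16, "tz": 0.85, "rx": -0.022, "ry": 0.004, "rz": 0.025, "grip": 0}, {"tx": 1.25, "ty": 0.11, "tz": 0.86, "rx": -0.022, "ry": 0.004, "rz": 0.025, "grip": 0}, {"tx": 0, "ty": 0, "tz": 0, "rx": 0, "ry": 0, "rz": 0, "grip": 0}, {"tx": 0, "ty": 0, "tz": 0, "rx": 0, "ry": 0, "rz": 0, "grip": 0}, {"tx": 0, "ty": 0, "tz": 0, "rx": 0, "ry": 0, "rz": 0, "grip": 0}]}}

```text
t: 15.67
eef_pos: [389.2, 442.6, 108.7]
tcp_rot: [-2.483, 0.191, 1.034]
ft_force: [-0.6, 0.5, -1.6]
opening: 0.233
```

```bash
python3 - <<'E'
from wp import *
s=env.state(); print(s['eef_pos'],s['tcp_rot'],s['t'],s['joints'].round(2),s['opening'],s['ft_force'],F)
c,im,d=snap('side','side8'); 
cv2.imwrite('pics/z8.png',cv2.resize(im[230:350,250:410],None,fx=5,fy=5,interpolation=cv2.INTER_CUBIC))
c,im,d=snap('scene','scene8')
snap('wrist','w8')
E
```

```text
[389.18042243 442.56196001 108.68781195] [-2.48343076  0.19077732  1.03360167] 15.6667 [ 1.08  0.77  1.75 -1.03  1.16  0.66] 0.23286596922472805 [-0.57351259  0.46805734 -1.59865628] [389.71159692 445.65418824 105.        ]
```

View pics/z8.png

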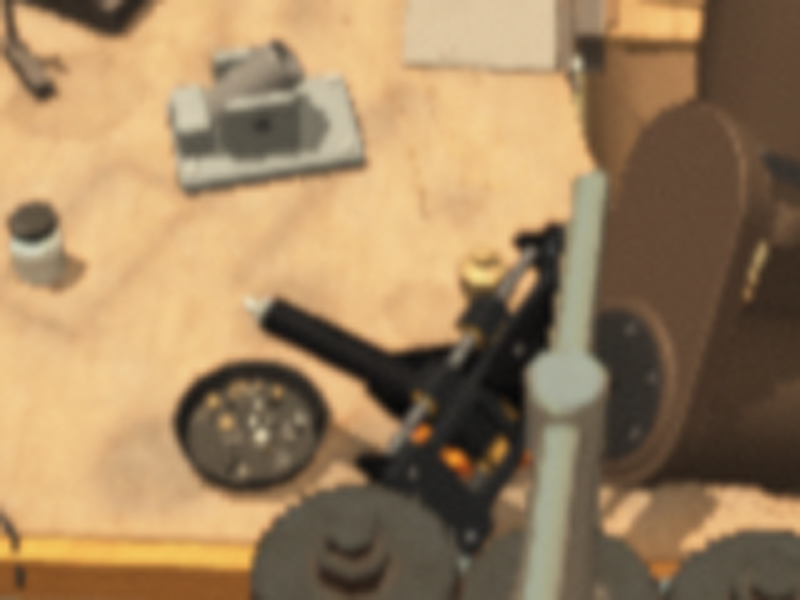

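View pics/scene8.png

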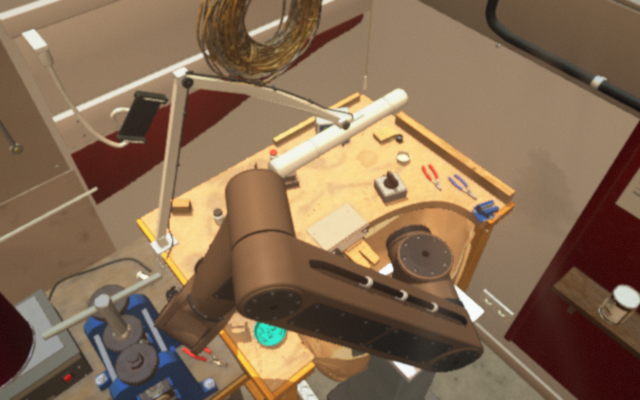

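View pics/w8.png

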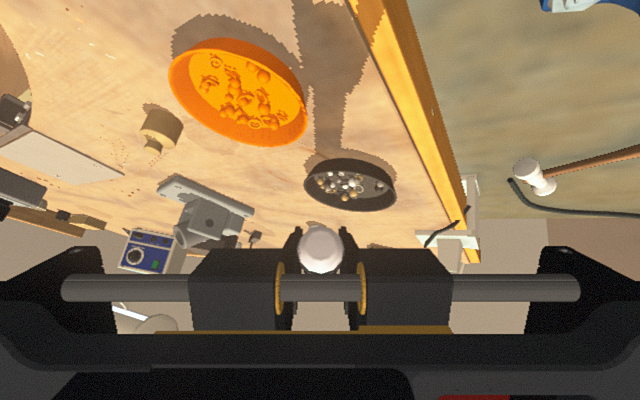

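```bash
python3 - <<'E'
from wp import *
c,im,d=load('side8'); P=cloud(c,d)
for v in range(288,296): print(v,[tuple(P[v,u].round(0)) for u in range(299,305)])
g=im.max(2)
m=(P[...,2]>70)&(P[...,2]<150)&(P[...,0]>400)&(P[...,0]<490)&(P[...,1]>370)&(P[...,1]<450); sub=np.zeros(g.shape,bool); sub[285:320,300:335]=1; m&=sub
q=P[m]; print(len(q)); ang=np.radians(-31)
for t0 in range(0,110,15):
    t=(q[:,:2]-[389,442])@[np.cos(ang),np.sin(ang)]; k=(t>t0)&(t<t0+15)
    if k.sum(): print(t0,k.sum(),q[k].mean(0).round(1),q[k][:,2].min().round(),q[k][:,2].max().round())
f=200/np.tan(np.radians(c['vf'])/2)
def proj(x): y=R.from_euler('xyz',c['rot']).inv().apply(x-c['eye']); return np.array([c['cx']+f*y[0]/-y[2],c['cy']-f*y[1]/-y[2]]).round(1)
s=env.state(); T=R.from_euler('xyz',s['tcp_rot'])
for e in (36,38,40): # rod elev in tool frame at grasp(tilt15)
    b=np.radians(e+15); a=T.apply([0,-np.sin(b),np.cos(b)]); print(e,'elev',np.degrees(np.arcsin(a[2])).round(1),'nose',[(L,(s['eef_pos']-L*a).round(),proj(s['eef_pos']-L*a)) for L in (108,115)])
from scipy.optimize import least_squares
def res(p):
    a=np.array([np.cos(p[3])*np.cos(p[2]),np.cos(p[3])*np.sin(p[2]),np.sin(p[3])]); w=q2-np.array([440,p[0],p[1]]); return np.linalg.norm(w-np.outer(w@a,a),axis=1)-11.5
q2=q[(g[m]<80)]; r=least_squares(res,[412,108,ang,0.],loss='soft_l1',f_scale=3); print(len(q2),r.x[:2],np.degrees(r.x[2:]),np.abs(r.fun).mean())
E
```

```text
288 [(np.float64(506.0), np.float64(272.0), np.float64(-8.0)), (np.float64(502.0), np.float64(276.0), np.float64(-4.0)), (np.float64(499.0), np.float64(278.0), np.float64(-2.0)), (np.float64(495.0), np.float64(278.0), np.float64(-1.0)), (np.float64(492.0), np.float64(279.0), np.float64(0.0)), (np.float64(489.0), np.float64(278.0), np.float64(-1.0))]
289 [(np.float64(505.0), np.float64(280.0), np.float64(-4.0)), (np.float64(502.0), np.float64(279.0), np.float64(-5.0)), (np.float64(497.0), np.float64(288.0), np.float64(5.0)), (np.float64(495.0), np.float64(284.0), np.float64(1.0)), (np.float64(492.0), np.float64(281.0), np.float64(-2.0)), (np.float64(489.0), np.float64(282.0), np.float64(-1.0))]
290 [(np.float64(487.0), np.float64(386.0), np.float64(109.0)), (np.float64(484.0), np.float64(387.0), np.float64(111.0)), (np.float64(498.0), np.float64(287.0), np.float64(-1.0)), (np.float64(478.0), np.float64(387.0), np.float64(111.0)), (np.float64(475.0), np.float64(390.0), np.float64(114.0)), (np.float64(472.0), np.float64(391.0), np.float64(115.0))]
291 [(np.float64(488.0), np.float64(385
[... 1823 characters left out ...]
30 44 [424.  428.2 114.5] 99.0 123.0
45 40 [437.2 420.1 113.8] 103.0 121.0
60 39 [449.9 412.7 113.1] 96.0 123.0
75 38 [462.2 404.1 112.2] 93.0 120.0
90 29 [473.6 396.8 111.7] 101.0 118.0
105 4 [483.3 389.2 109. ] 106.0 111.0
36 elev -1.3 nose [(108, array([482., 388., 112.]), array([300.6, 289.9])), (115, array([488., 384., 112.]), array([298.6, 288.9]))]
38 elev 0.7 nose [(108, array([482., 387., 108.]), array([300.8, 290.6])), (115, array([488., 383., 108.]), array([298.8, 289.7]))]
40 elev 2.6 nose [(108, array([482., 387., 105.]), array([301. , 291.4])), (115, array([488., 383., 104.]), array([299.1, 290.4]))]
181 [413.12444425 106.04982392] [-31.63841366  -2.02051106] 1.9852776263538807
```

```bash
python3 - <<'E'
from wp import *
s=env.state(); print(s['t'],s['eef_pos'],abs(s['qvel']).max(),s['ft_force'],s['opening'])
c,im,d=load('side8'); P=cloud(c,d)
m=(P[...,2]>75)&(P[...,2]<100)&(abs(P[...,0]-361)<45)&(abs(P[...,1]+270)<45); print('bar',m.sum(),cv2.minAreaRect(P[m][:,:2].astype(np.float32)))
env.job_done()
E
```

```text
15.8167 [389.41560225 442.60373389 109.49328645] 0.0053044959631019335 [ 0.20531158 -0.35478883 -1.19297126] 0.22905489098788945
bar 52 ((361.45831298828125, -263.5987243652344), (20.4429988861084, 57.235931396484375), 70.04134368896484)
the job is handed in; nothing more can be done
```

The isolator is off, and I handed the job in at about 15.8 s with the handpiece held level over the black dish. The hand-in reported no verdict.

**Isolator:** I gripped the bar and turned it clockwise until the moment rose to about 0.5 N m against the stop. A wrist view afterwards put the bar at -18.3° and the box's x axis at -18.2°.

**Draw-out:** I gripped the handpiece near its tail, about 110 mm from the nose. I drew it about 88 mm out along the bore and carried it over to the dish.

**Last checks before hand-in:**
- **Nose position:** the tip was near (484, 388, 107) mm. That is about 10 mm horizontally from the dish centre at (489, 397).
- **Level:** the barrel was within about 2° of level. The side-camera fit gave 2° nose down, while the kinematic estimate gave between 1° down and 3° up; both are well inside the 10° limit.
- **Hold:** the grip was firm at an opening of 0.23, the arm was still and the wrist force was about 1 N.
- **Surroundings:** in the last side pictures the dish, weight and jar stood where they were. I did not measure the pot at the end, but the arm never came near it.

One final reading was loose. The side camera's coarse depth put the isolator bar at about -20°, roughly 2° off the wrist view, which I put down to depth noise.

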